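# Gauge two salvaged sleeves and steady the jar carousel

## Robot

A 6-joint arm with a two-finger parallel gripper is mounted at the origin on the work surface. World frame = base frame: x ahead of the robot, y to its left, z up, the work surface at z = 0. Lengths are in m, angles in rad, forces in N, time in s.
With the tool pointing down it reaches from about 0.325 to 0.9 m from the base axis. Payload 3.5 kg.
Tool frame: the origin (TCP) lies on the centre line of the jaws, within the pads' length; the fingertips stand 25 mm ahead of it and the grasp point (between the pads) lies 6 mm ahead of it (nose_length is the z of the fingertips in the tool frame, in m); z points along the fingers, y is the direction in which the jaws open and shut (so a half turn about z gives the same grasp; the last joint's range is limited). The gripper opens to 85 mm and grips with 20 to 120 N. Pads are 22 mm wide; open, the fingers measure 114 mm over their backs; the gripper's body (76 mm by 85 mm) begins 54 mm behind the grasp point. The pads swing forward as they close: fully open they stand 13 mm farther back than shut.
Start: joints at [-1.293, 0.276, -0.026, 1.268, 0, 1.467], TCP at [0.232, -0.58, 0.256] pointing down, gripper open.
Joint ranges: [-3.12, 3.12], [-0.85, 1.88], [-1.08, 1.24], [-1.95, 2.15], [-1.57, 1.53], [-3.14, 3.14]. Speed limits (rad/s): [2.57, 2.57, 3.14, 3.14, 3.14, 3.14].

## Interface

Orientations are given as a 3x3 rotation matrix whose columns are the frame's x, y, z axes.
In Python, from cell import * gives the robot as it stands. The module is installed in compiled form; this text tells all that it offers.
- The arm moves only by the tool send_rows, never from a script. Its argument "motion" is a list of rows, each a list of 7 numbers: the shift along the tool's x, y, z in cm, then the turn, a rotation vector about the tool's x, y, z in rad, then the opening, from 0 (shut) to 1 (fully open). A call has 1 to 12 rows; each row is the pose to reach, as a shift and turn from the pose measured when the call began, along the tool's axes at that moment; what a row does not reach only later rows make up. A row lasts 1/12 s, in which the tool goes at most 41.7 mm and 7.16 degrees, less where a joint would pass 70% of its speed; a pose out of reach is approached as far as the arm can. A call with a gripper value outside its range is refused whole. The fingers move at their own pace and stop on an object; "force" is the grip in N (left out, the last holds). Time passes only in rows, so rows that repeat a pose let the fingers close. It gives the time, the measured TCP pose, the force and the opening at its end, in the units of the state.
- sense(): the state, without advancing time (a new reading comes with each control period).
- capture(name): name is "scene" or "side" or "wrist"; returns a dict with "pixels" (400x640x3 uint8, red, green, blue), "fovy" (degrees; the focal length in pixels is half the picture's height over the tangent of half this angle, whatever the lens; pixels are square), "cx", "cy" (the principal point, pixels), "rvec" (rotation vector, rad) and "tvec" (3), from world to camera coordinates, as OpenCV has them. Camera axes: x right, y down, z forward; pixel columns grow to the right and rows downward; lengths in m; the calibration is good to about 2 mm. A picture is of the moment at which its call begins. There is no depth.
- job_done(): hands the job in, once; it reports no verdict.
The state is a dict: "clock": time; "joints": joint angles; "joint_velocities": joint speeds; "effort": joint torques, N m; "ee_pos": TCP position; "ee_rot": TCP orientation; "ft_force": force on the tool from outside, world axes, zero at the start; "moment": the same for the moment, N m; "gripper_width": finger opening in m.
Only numpy, scipy, OpenCV 4.12 (cv2) and the standard library are available. Lean on these libraries where they do the work, as an engineer would, in place of code of your own. Each camera call takes 0.05 s, during which the arm holds its last target.

## Task

Sort the two loose steel sleeves on the rubber mat with the gauge pin: leave the one whose bore slides over the pin standing on it, fully home, and put the one that will not go on in the grey scrap tray. Turn the jar carousel so that the jar with a sample sleeve on its lid stands squarely at the front, in line with the middle of the small catch tray on the carousel's foot, and finish while still gripping the turntable to hold it still for me to unscrew that jar: hold it by another jar or any other part of the turntable, and keep that jar itself free. Leave the other things on the table where they are.

Things in the scene. Friction and masses are not known exactly. Their poses are not given: they have to be found in the camera images.
- sleeve_wide_mid (a point): centre (half-way up) of the sleeve that fits: plain steel tube standing upright on the 3 mm rubber mat, outside 30 mm across, 40 mm high, bore 18 mm, 0.12 kg
- sleeve_tight_mid (a point): centre (half-way up) of the sleeve that does not fit: the same outside (30 mm across, 40 mm high, 0.12 kg), standing on the mat as well, but bore 11 mm
- sleeve_wide: the same wide-bore sleeve as a body; origin at the centre of its lower end, z along the bore
- sleeve_tight: the same tight-bore sleeve as a body; origin at the centre of its lower end, z along the bore
- pin_stand: gauge pin: upright steel pin 15 mm across with a tapered top on a fixed round steel base 80 mm across and 15 mm high; the pin's top is 67 mm above the table; origin on the pin's axis at table height. A sleeve that is fully home stands on the base, its centre 35 mm above the table
- scrap_tray: fixed grey open tray, outside 120 (its x) x 170 (its y) mm, walls 4 mm thick and 45 mm high, floor 4 mm thick, a bolt and a washer lying at its y ends; origin under its centre
- turntable: the carousel's wooden turntable, 236 mm across, its top 42 mm above the table, carrying five fixed closed jars 72 degrees apart, centres 85 mm from the axis, and a black centre knob, top 164 mm above the table. Origin on the vertical axis; x points to the sleeve jar. Turns endlessly either way with a light drag (about 1.2 N at a jar) and stays where it is left
- nut_lid (a point): centre of the lid of the jar with a hexagon nut on its lid, 72 degrees counter-clockwise (seen from above) from the sleeve jar; jar 50 mm across, steel screw lid 54 mm across, 117 to 133 mm above the table, sample on top at most 28 mm high, 46 mm free between neighbouring lids
- washer_lid (a point): centre of the lid of the jar with flat washers on its lid, 144 degrees counter-clockwise (seen from above) from the sleeve jar; jar 50 mm across, steel screw lid 54 mm across, 117 to 133 mm above the table, sample on top at most 28 mm high, 46 mm free between neighbouring lids
- bolt_lid (a point): centre of the lid of the jar with an upright bolt on its lid, 216 degrees counter-clockwise (seen from above) from the sleeve jar; jar 50 mm across, steel screw lid 54 mm across, 117 to 133 mm above the table, sample on top at most 28 mm high, 46 mm free between neighbouring lids
- cap_lid (a point): centre of the lid of the jar with a domed cap on its lid, 288 degrees counter-clockwise (seen from above) from the sleeve jar; jar 50 mm across, steel screw lid 54 mm across, 117 to 133 mm above the table, sample on top at most 28 mm high, 46 mm free between neighbouring lids
- sleeve_jar: the jar with the sample sleeve (steel tube, 30 mm across, 40 mm high, upright) on its lid, lid and jar like the others, top of the sample 173 mm above the table, fixed on the turntable and turning with it; origin at the centre of the jar's bottom, 42 mm above the table
- front_spot (a point): the front position: point 85 mm in front of the carousel's axis and 125 mm above the table, on the side of the catch tray, where the centre of the sleeve jar must come to stand; fixed to the foot
- carousel_foot: the carousel's fixed round foot, with the catch tray (55 x 115 mm, 18 mm high, its centre 152 mm from the axis) at its front; origin on the axis at table height, x points to the front
- caster_wheel: bystander: bare caster wheel lying flat, rubber tyre, 75 mm across, 26 mm high; origin under its centre
- swivel_caster: bystander: small swivel caster standing upside down on its 70 x 60 mm plate, 88 mm high; origin under the plate's centre
- screwdriver: bystander: screwdriver lying on the table, 190 mm long; origin under its middle, its length along its x axis
- tape_roll: bystander: roll of brown tape lying flat, 72 mm across, 36 mm high; origin under its centre
- mug: bystander: white mug, 76 mm across, 90 mm high; origin under its centre, handle at its +y
- cleaner_bottle: bystander: white bottle, 60 mm across, 170 mm high; origin under its centre
- spanner: bystander: open-end spanner lying on the table, 160 mm long; origin under its middle, its length along its x axis
Not all that is in view belongs to the job. What is shaped like the pin_stand but blue or pink is not meant. What is shaped like the sleeve_tight but red is not meant.

How it is judged:
By the outcome, as a careful person would: the job done as asked, in the order asked, and still so for the second after the job is handed in, while the arm keeps its last pose, push and grip.
It also fails if it takes over 64 s, if anything falls off the work surface, if the arm or the gripper's body presses on something with over 40 N, if the wrist force passes 120 N, or if a joint passes its speed limit or range.

## Working session

There is one attempt and no reset: what is moved stays moved. The work goes in short steps, Python scripts to look and compute and a tool call to move; the robot and the scene stay as the last step left them, time stands still between calls to the robot, and variables do not carry over. Pictures are saved under pics/ and viewed, and the job is handed in when it is done.

Besides the shell and the picture viewer there is one more tool, called after ">>>" by a JSON object that holds its "method" and its "body", one argument or row to a line. send_rows: Moves the arm, as the interface text tells. Its arguments: {"type":"object","properties":{"motion":{"type":"array","items":{"type":"array","items":{"type":"number"}}},"force":{"type":"number"}},"required":["motion"]}

```bash
mkdir -p pics; python3 - <<'E'
from cell import *
import cv2,json
s=sense();print(s)
for n in ["scene","side","wrist"]:
    c=capture(n); cv2.imwrite(f"pics/{n}0.png",c["pixels"][:,:,::-1]); print(n,c["fovy"],c["cx"],c["cy"],c["rvec"],c["tvec"])
E
```

```text
{'clock': 0.0, 'joints': array([-1.29337643e+00,  2.77101118e-01, -2.78822376e-02,  1.26804374e+00,
        1.86862718e-05,  1.46741490e+00]), 'joint_velocities': array([ 0.00135446, -0.00122889, -0.00066707,  0.00046772,  0.00060877,
       -0.00030843]), 'effort': array([-1.08859815e-03, -4.45512164e+01,  2.95200366e+01,  1.62566663e-02,
       -1.81044443e-04, -8.36067002e-07]), 'ee_pos': array([ 0.23209316, -0.57951293,  0.25517883]), 'ee_rot': array([[ 9.28367192e-01,  3.71663833e-01, -5.92980975e-04],
       [ 3.71664223e-01, -9.28364735e-01,  2.15059625e-03],
       [ 2.48796219e-04, -2.21693281e-03, -9.99997512e-01]]), 'ft_force': array([ 0.20590784, -0.20755479, -0.31176397]), 'moment': array([ 0.00145445, -0.02246744, -0.04154729]), 'gripper_width': 0.08553947882436748}
scene 51.2613151807384 322.8289196123907 200.54007616041923 [ 2.21097802  0.77878582 -0.31846389] [-0.46103385 -0.12428325  1.31649491]
side 56.620832017586054 324.5618837174694 203.3145237412546 [ 0.31293443 -2.78834081  1.24224948] [0.54198186 0.14303294 1.12116646]
wrist 58.81560946930652 315.73706512492 198.71198994901795 [-2.36230693  1.59821758  0.27287497] [-0.62432954 -0.04366634  0.38070385]
```

View pics/scene0.png

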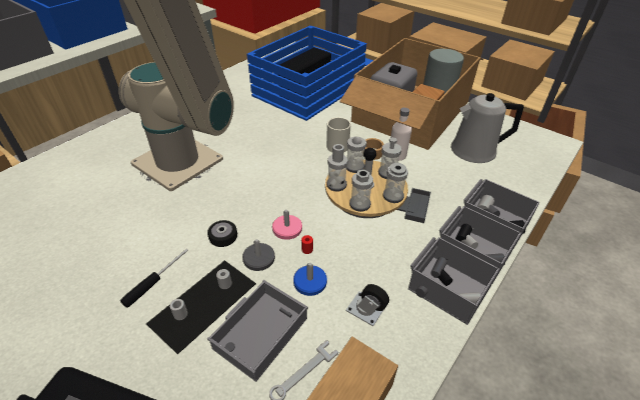

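View pics/side0.png

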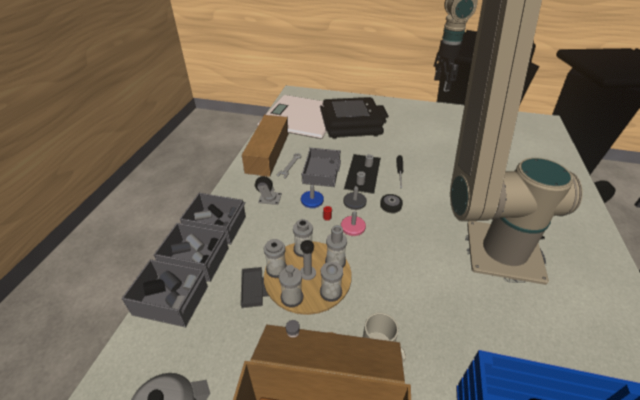

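View pics/wrist0.png

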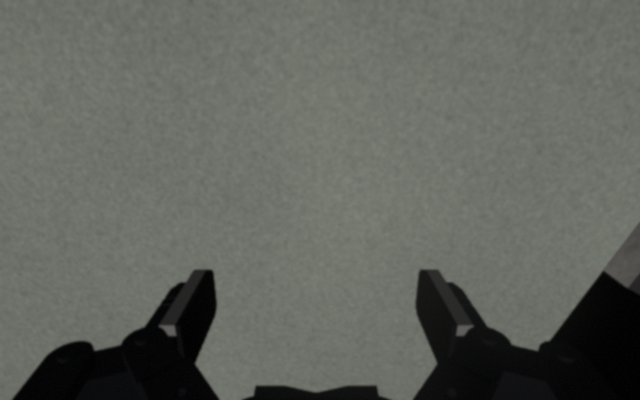

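```bash
cat > h.py <<'E'
import numpy as np,cv2
from cell import *
def cam(c):
    f=200/np.tan(np.radians(c["fovy"])/2)
    K=np.array([[f,0,c["cx"]],[0,f,c["cy"]],[0,0,1.]])
    R,_=cv2.Rodrigues(np.array(c["rvec"],float)); t=np.array(c["tvec"],float).reshape(3)
    return K,R,t
def ray(c,u,v):
    K,R,t=cam(c); d=R.T@np.linalg.solve(K,[u,v,1.]); return -R.T@t,d
def onz(c,u,v,z):
    o,d=ray(c,u,v); return o+d*(z-o[2])/d[2]
def proj(c,P):
    K,R,t=cam(c); q=(R@np.atleast_2d(P).T).T+t; q=(K@q.T).T; return q[:,:2]/q[:,2:]
def tri(c1,p1,c2,p2):
    o1,d1=ray(c1,*p1);o2,d2=ray(c2,*p2)
    A=np.stack([d1,-d2],1); s=np.linalg.lstsq(A,o2-o1,rcond=None)[0]
    a=o1+d1*s[0];b=o2+d2*s[1]; return (a+b)/2,np.linalg.norm(a-b)
def crop(c,x0,y0,x1,y1,k,name):
    im=c["pixels"][y0:y1,x0:x1,::-1]; cv2.imwrite("pics/"+name,cv2.resize(im,None,fx=k,fy=k,interpolation=cv2.INTER_CUBIC))
def save(c,fn): np.savez(fn,**c)
def load(fn):
    d=np.load(fn); return {k:d[k] if d[k].ndim else d[k].item() for k in d}
E
python3 - <<'E'
from h import *
a=capture("scene");b=capture("side");save(a,"sc0.npz");save(b,"si0.npz")
crop(a,130,200,330,380,4,"c1.png");crop(a,300,100,440,230,5,"c2.png");crop(b,230,140,410,320,4,"c3.png")
E
```

```text
(no output)
```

View pics/c1.png

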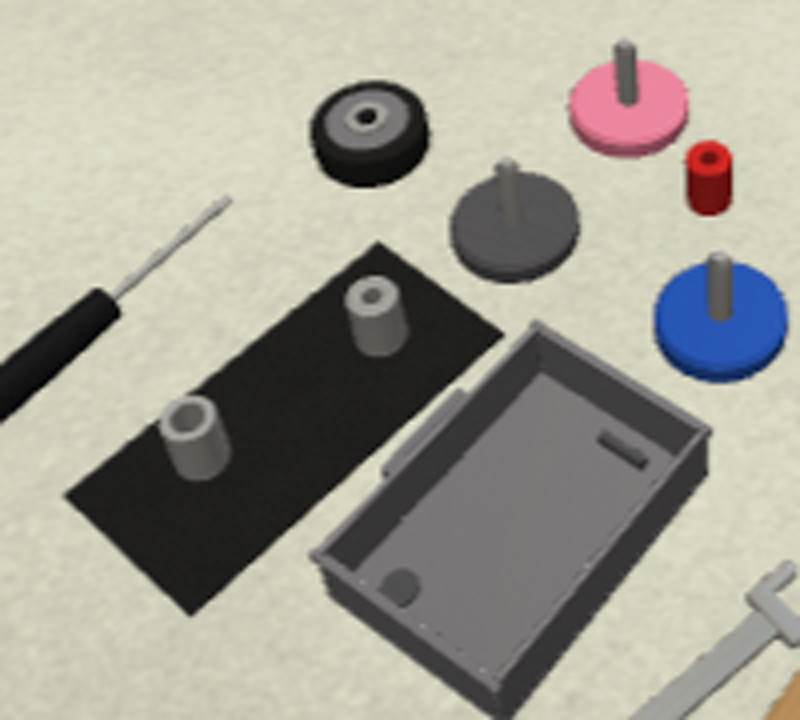

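View pics/c2.png

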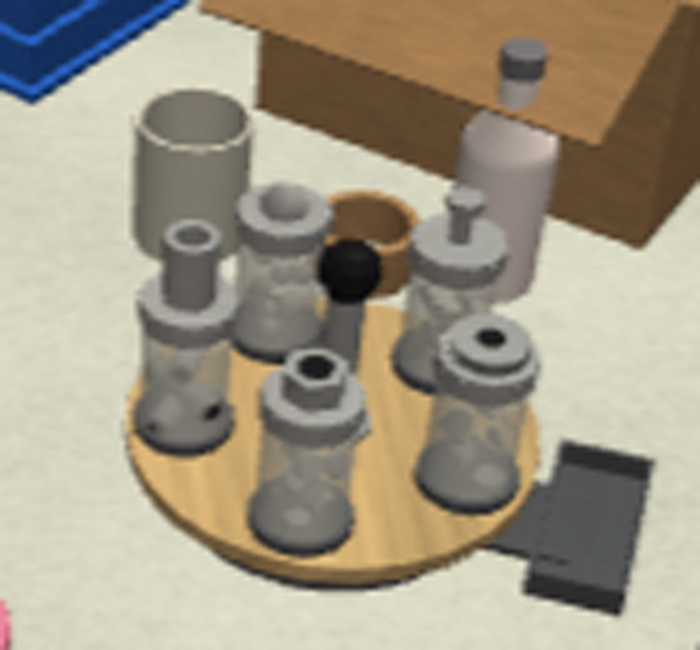

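View pics/c3.png

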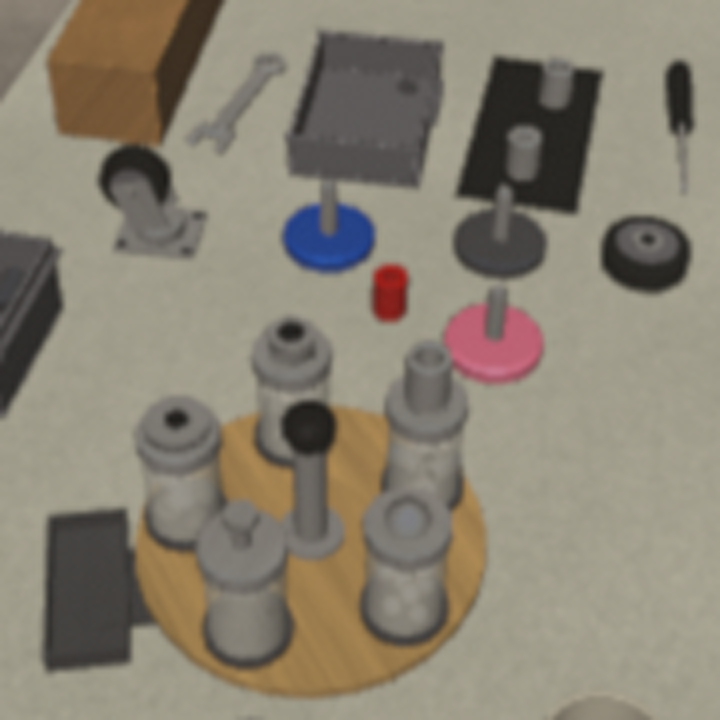

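```bash
python3 - <<'E'
from h import *
a=load("sc0.npz");b=load("si0.npz")
S=lambda x,y,k=4,o=(130,200):(x/k+o[0]-.375,y/k+o[1]-.375)
C=lambda x,y:(x/5+300-.4,y/5+100-.4)
D=lambda x,y:(x/4+230-.375,y/4+140-.375)
np.set_printoptions(precision=4,suppress=True)
print("wide",onz(a,*S(189,416),.043),tri(a,S(189,416),b,D(556,67)))
print("tight",onz(a,*S(373,296),.043),tri(a,S(373,296),b,D(524,133)))
print("pin",onz(a,*S(508,162),.067),tri(a,S(508,162),b,D(505,189)))
print("pinbase",onz(a,*S(515,222),.015),onz(b,*D(500,240),.015))
print("knob",tri(a,C(350,268),b,D(308,427)))
print("sjar",onz(a,*C(192,234),.173),tri(a,C(192,234),b,D(428,355)))
print("nut",onz(a,*C(312,393),.133)); print("wash",onz(a,*C(490,350),.133)); print("cap",onz(a,*C(284,215),.133))
for n,p in dict(tl=(537,325),tr=(710,432),bl=(318,558),br=(498,690)).items(): print("tray",n,onz(a,*S(*p),.045))
print("catch",[onz(a,*C(*p),.018) for p in [(562,442),(653,460),(622,600),(527,580)]])
# turntable contour
for c,n in((a,'sc'),(b,'si')):
    hsv=cv2.cvtColor(c["pixels"],cv2.COLOR_RGB2HSV)
print("matcorners",[onz(a,*S(*p),.003) for p in [(66,494),(378,243),(503,335),(192,614)]])
print("caster",onz(a,*S(368,117),.026))
print("red",onz(a,*S(709,157),.04),"pink",onz(a,*S(628,105),.015),"blue",onz(a,*S(720,318),.015))
E
```

```text
wide [ 0.4573 -0.3361  0.043 ] (array([ 0.4578, -0.3356,  0.0421]), np.float64(0.0020234618016504984))
tight [ 0.4734 -0.2214  0.043 ] (array([ 0.4735, -0.2221,  0.0443]), np.float64(0.0013024388161316154))
pin [ 0.4775 -0.1148  0.067 ] (array([ 0.4756, -0.1142,  0.0657]), np.float64(0.001652591392190515))
pinbase [ 0.4792 -0.1173  0.015 ] [ 0.4745 -0.1083  0.015 ]
knob (array([0.5491, 0.2466, 0.15  ]), np.float64(0.00035693568400596267))
sjar [0.4843 0.1913 0.173 ] (array([0.4847, 0.1908, 0.1734]), np.float64(3.963284681622956e-05))
nut [0.582  0.1657 0.133 ]
wash [0.6342 0.2538 0.133 ]
cap [0.4811 0.2846 0.133 ]
tray tl [ 0.5608 -0.1781  0.045 ]
tray tr [ 0.6801 -0.1699  0.045 ]
tray bl [ 0.5751 -0.3474  0.045 ]
tray br [ 0.6923 -0.3387  0.045 ]
catch [array([0.6488, 0.3408, 0.018 ]), array([0.6974, 0.3604, 0.018 ]), array([0.738 , 0.2481, 0.018 ]), array([0.6907, 0.2289, 0.018 ])]
matcorners [array([ 0.4177, -0.3972,  0.003 ]), array([ 0.4179, -0.1758,  0.003 ]), array([ 0.5262, -0.176 ,  0.003 ]), array([ 0.526 , -0.3973,  0.003 ])]
caster [ 0.3518 -0.1208  0.026 ]
red [ 0.5518 -0.0181  0.04  ] pink [0.4665 0.0001 0.015 ] blue [ 0.6229 -0.0932  0.015 ]
```

```bash
cat >> h.py <<'E'
from scipy.spatial.transform import Rotation as Ro
np.set_printoptions(precision=4,suppress=True)
def mv(xyz,yaw=None):
    s=sense();R=np.array(s["ee_rot"]);d=R.T@(np.array(xyz)-s["ee_pos"])*100
    y0=np.arctan2(R[1,0],R[0,0])
    if yaw is None: yaw=y0
    T=np.array([[np.cos(yaw),np.sin(yaw),0],[np.sin(yaw),-np.cos(yaw),0],[0,0,-1]])
    print("shift cm",d.round(2),"rotvec",Ro.from_matrix(R.T@T).as_rotvec().round(3),"t",round(s["clock"],2),"at",s["ee_pos"],"yaw",y0.round(3),"j6",s["joints"][5].round(2))
E
python3 - <<'E'
from h import *
mv([.4575,-.336,.16])
E
```

```text
shift cm [ 29.98 -14.26   9.59] rotvec [-0.001 -0.     0.   ] t 0.25 at [ 0.2322 -0.5799  0.2558] yaw 0.381 j6 1.47
```

>>> {"method": "send_rows", "body": {
  "motion": [
    [3.6,-1.7,1.1,0,0,0,1],
    [7.2,-3.4,2.3,0,0,0,1],
    [10.8,-5.1,3.4,0,0,0,1],
    [14.4,-6.8,4.6,0,0,0,1],
    [18,-8.5,5.7,0,0,0,1],
    [21.6,-10.2,6.9,0,0,0,1],
    [25.2,-12,8,0,0,0,1],
    [28,-13.3,8.9,0,0,0,0.8],
    [29.98,-14.26,9.6,0,0,0,0.7],
    [29.98,-14.26,9.6,0,0,0,0.7],
    [29.98,-14.26,9.6,0,0,0,0.7]
  ],
  "force": 40
}}

```text
clock: 1.17
ee_pos: [0.4577, -0.3348, 0.1593]
ee_rot: [[0.927, 0.374, -0.002], [0.374, -0.927, 0.002], [-0.001, -0.002, -1.0]]
ft_force: [-0.3, 0.1, 0.4]
gripper_width: 0.0596
```

```bash
python3 - <<'E'
from h import *
mv([.4575,-.336,.16]); w=capture("wrist"); save(w,"w1.npz"); crop(w,0,0,640,400,1.25,"w1.png")
print(proj(w,[[.4575,-.336,.043],[.4735,-.2215,.043],[.476,-.1145,.067]]))
s=sense();print(s["ft_force"],s["gripper_width"])
E
```

```text
shift cm [-0.06  0.1  -0.07] rotvec [-0.002  0.001 -0.   ] t 1.17 at [ 0.4577 -0.3348  0.1593] yaw 0.383 j6 2.01
[[316.8869 202.8498]
 [162.2093 119.0135]
 [-47.3081  45.0383]]
[ 0.5333 -0.296   0.3945] 0.05985762481093662
```

View pics/w1.png

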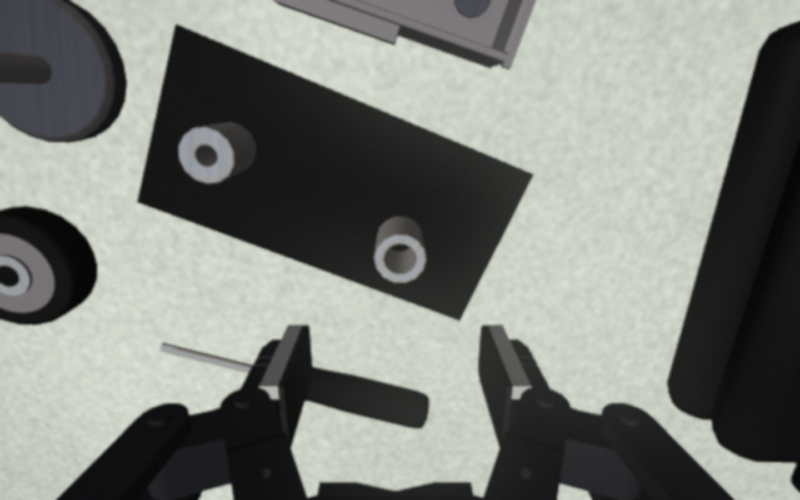

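```bash
cat > ring.py <<'E'
from h import *
w=load("w1.npz"); g=cv2.cvtColor(w["pixels"],cv2.COLOR_RGB2GRAY)
for (x0,y0,x1,y1) in [(290,165,352,235),(135,90,210,155)]:
    m=(g[y0:y1,x0:x1]>125).astype(np.uint8)
    for c in cv2.findContours(m,cv2.RETR_CCOMP,cv2.CHAIN_APPROX_NONE)[0]:
        if len(c)>25:
            e=cv2.fitEllipse(c); p=np.array(e[0])+[x0,y0]; print(p,e[1],onz(w,*p,.043))
E
python3 ring.py; python3 - <<'E'
from h import *
w=load("w1.npz");o,d=ray(w,320,200);print(o,d)
E
```

```text
[294.5222 231.9312] (4.867824077606201, 18.710020065307617) [ 0.4308 -0.3294  0.043 ]
[319.5141 206.3764] (37.03829574584961, 39.110382080078125) [ 0.4557 -0.3387  0.043 ]
[319.3096 206.4777] (25.410524368286133, 27.168310165405273) [ 0.4556 -0.3386  0.043 ]
[164.5493 123.6955] (39.0855598449707, 45.2545051574707) [ 0.4711 -0.2236  0.043 ]
[164.3152 123.9149] (18.269872665405273, 21.128963470458984) [ 0.4709 -0.2235  0.043 ]
[ 0.5361 -0.3039  0.2767] [-0.3057 -0.1343 -0.9427]
```

```bash
python3 - <<'E'
from h import *
w=load("w1.npz");s=sense();R=np.array(s["ee_rot"]);p=s["ee_pos"]
for z in(.012,.017,.022,.025):
    print(z,proj(w,[p+R@[x,y,z] for x in(.011,-.011) for y in(-.03,.03)]).round(1).tolist())
print(proj(w,[p+R@[0,0,.117]]), R.T@((np.array([.4556,-.3386,.043])-p)),R.T@((np.array([.4578,-.3356,.043])-p)))
E
```

```text
0.012 [[244.1, 264.6], [390.0, 264.9], [247.4, 309.6], [386.4, 309.9]]
0.017 [[246.4, 258.7], [387.7, 259.0], [249.5, 302.6], [384.3, 302.9]]
0.022 [[248.5, 253.1], [385.5, 253.4], [251.4, 296.0], [382.3, 296.2]]
0.025 [[249.7, 249.9], [384.2, 250.2], [252.5, 292.2], [381.2, 292.4]]
[[316.6182 202.893 ]] [-0.0027  0.0019  0.1169] [ 0.0005 -0.0001  0.1169]
```

```bash
python3 - <<'E'
from h import *
mv([.4566,-.3372,.037])
E
```

```text
shift cm [-0.12  0.1  12.29] rotvec [-0.001  0.001 -0.   ] t 1.22 at [ 0.4575 -0.3359  0.1599] yaw 0.382 j6 2.01
```

>>> {"method": "send_rows", "body": {
  "motion": [
    [-0.12,0.1,3,0,0,0,0.7],
    [-0.12,0.1,6,0,0,0,0.7],
    [-0.12,0.1,9,0,0,0,0.7],
    [-0.12,0.1,11.5,0,0,0,0.7],
    [-0.12,0.1,12.3,0,0,0,0.7],
    [-0.12,0.1,12.3,0,0,0,0.7],
    [-0.12,0.1,12.3,0,0,0,0]
  ],
  "force": 40
}}

```text
clock: 1.8
ee_pos: [0.4566, -0.3384, 0.0376]
ee_rot: [[0.929, 0.371, -0.0], [0.371, -0.929, 0.0], [-0.0, -0.0, -1.0]]
ft_force: [0.1, -1.0, -0.4]
gripper_width: 0.0491
```

>>> {"method": "send_rows", "body": {
  "motion": [
    [0,0,0,0,0,0,0],
    [0,0,0,0,0,0,0],
    [0,0,0,0,0,0,0],
    [0,0,0,0,0,0,0]
  ],
  "force": 40
}}

```text
clock: 2.13
ee_pos: [0.458, -0.3404, 0.0401]
ee_rot: [[0.929, 0.371, 0.003], [0.371, -0.929, -0.004], [0.001, 0.005, -1.0]]
ft_force: [-1.0, -0.2, 7.5]
gripper_width: 0.0288
```

```bash
python3 - <<'E'
from h import *
w=capture("wrist"); save(w,"w2.npz"); crop(w,0,0,640,400,1.25,"w2.png");s=sense();print(s["ft_force"],s["gripper_width"])
mv([.476,-.1145,.15])
E
```

```text
[-1.28   -0.4748  6.9331] 0.028959248024262325
shift cm [ 10.06 -20.25 -11.08] rotvec [ 0.005 -0.001 -0.   ] t 2.18 at [ 0.458  -0.3404  0.0401] yaw 0.38 j6 2.01
```

View pics/w2.png

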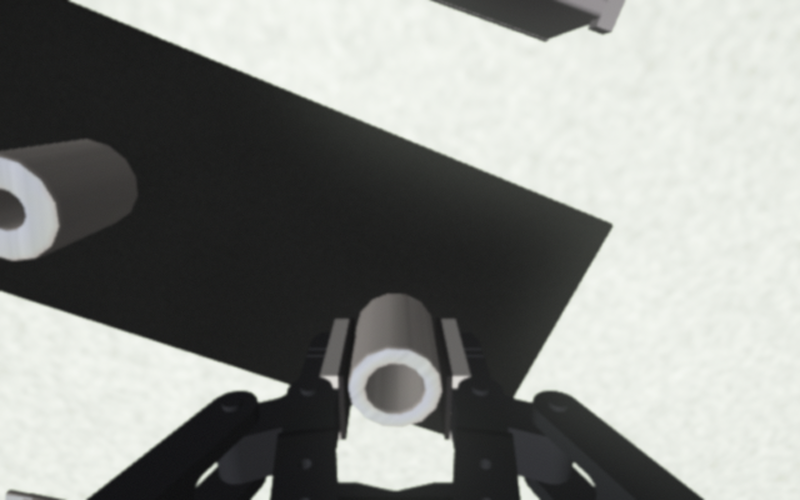

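>>> {"method": "send_rows", "body": {
  "motion": [
    [0,0,-3,0,0,0,0],
    [0,0,-6.5,0,0,0,0],
    [0,0,-10,0,0,0,0],
    [1.5,-3,-11.1,0,0,0,0],
    [3.3,-6.5,-11.1,0,0,0,0],
    [5,-10,-11.1,0,0,0,0],
    [6.7,-13.5,-11.1,0,0,0,0],
    [8.4,-17,-11.1,0,0,0,0],
    [9.6,-19.5,-11.1,0,0,0,0],
    [10.06,-20.25,-11.1,0,0,0,0],
    [10.06,-20.25,-11.1,0,0,0,0],
    [10.06,-20.25,-11.1,0,0,0,0]
  ],
  "force": 60
}}

```text
clock: 3.18
ee_pos: [0.4764, -0.1147, 0.1506]
ee_rot: [[0.928, 0.372, 0.003], [0.372, -0.928, -0.005], [0.001, 0.006, -1.0]]
ft_force: [0.1, -0.1, -0.3]
gripper_width: 0.0281
```

>>> {"method": "send_rows", "body": {
  "motion": [
    [0,0,0,0,0,0,0],
    [0,0,0,0,0,0,0],
    [0,0,0,0,0,0,0]
  ]
}}

```text
clock: 3.43
ee_pos: [0.4766, -0.116, 0.1507]
ee_rot: [[0.929, 0.37, 0.004], [0.37, -0.929, -0.006], [0.001, 0.007, -1.0]]
ft_force: [0.3, -0.6, -0.7]
gripper_width: 0.0283
```

```bash
python3 - <<'E'
from h import *
s=sense()
w=capture("wrist"); save(w,"w3.npz"); crop(w,0,0,640,400,1.25,"w3.png");print(s["ft_force"],s["gripper_width"],s["ee_pos"])
a=capture("scene");b=capture("side");save(a,"sc3.npz");save(b,"si3.npz")
crop(a,200,180,320,280,6,"a3.png");crop(b,310,120,410,220,6,"b3.png")
mv([.476,-.1145,.15])
R=np.array(s["ee_rot"]);print(proj(w,[[.476,-.1145,.067],s["ee_pos"]+R@[0,0,-.003]]))
E
```

```text
[ 0.2892 -0.5994 -0.6708] 0.028304686555042938 [ 0.4766 -0.116   0.1507]
shift cm [ 0.   -0.11  0.06] rotvec [ 0.006 -0.001 -0.   ] t 3.58 at [ 0.4764 -0.1155  0.1506] yaw 0.38 j6 2.39
[[311.4164 220.374 ]
 [314.5213 307.7824]]
```

View pics/w3.png

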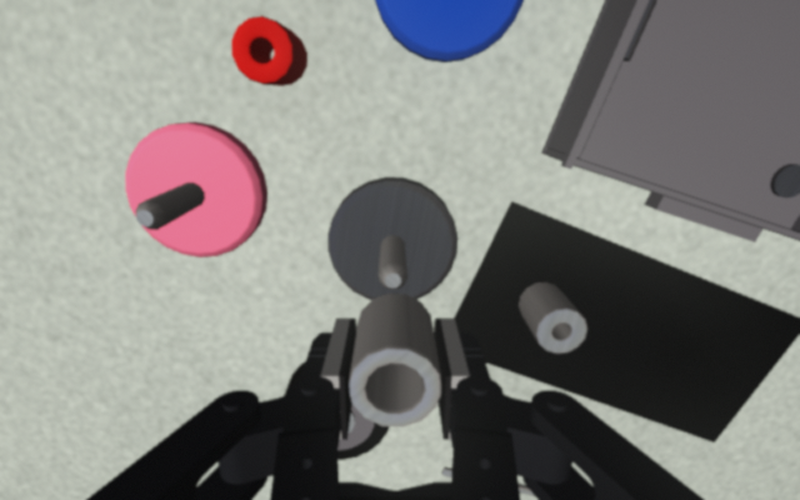

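View pics/a3.png

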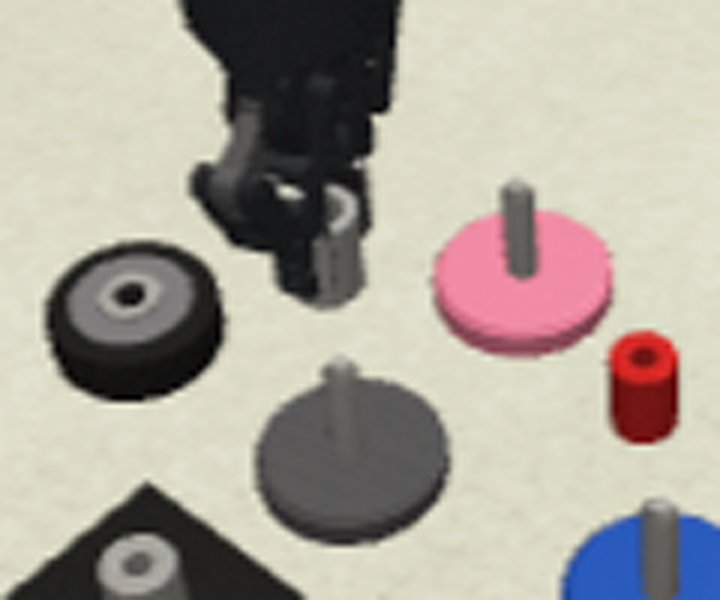

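View pics/b3.png

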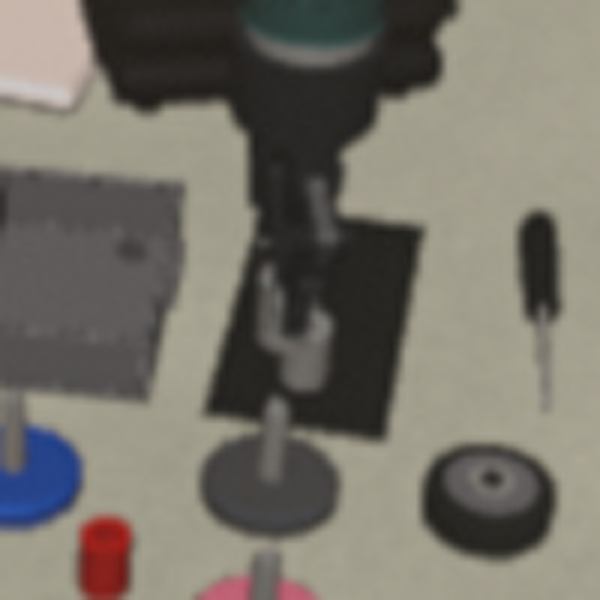

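```bash
python3 - <<'E'
from h import *
w=load("w3.npz"); g=cv2.cvtColor(w["pixels"],cv2.COLOR_RGB2GRAY)
crop(w,260,130,370,350,3.5,"w3b.png")
x0,y0,x1,y1=270,262,362,350
m=(g[y0:y1,x0:x1]>140).astype(np.uint8)
for c in cv2.findContours(m,cv2.RETR_CCOMP,cv2.CHAIN_APPROX_NONE)[0]:
    if len(c)>25:
        e=cv2.fitEllipse(c); print(np.array(e[0])+[x0,y0],e[1])
print(g[214:236,306:324])
E
```

```text
[318.6634 315.0812] (62.020076751708984, 81.5175552368164)
[314.7967 309.9498] (44.78101348876953, 53.104339599609375)
[[102 103 104 106 108 107 105 101  96  89  84  81  78  73  69  65  60  56]
 [107 108 109 111 112 112 110 107 102  96  89  84  80  76  70  65  61  58]
 [110 114 116 115 117 117 116 113 107 100  94  88  83  77  71  66  63  60]
 [113 118 120 122 121 122 123 119 115 110 102  94  85  77  71  68  64  59]
 [115 122 126 127 128 129 130 130 128 123 115 105  92  81  74  68  63  59]
 [118 124 130 133 135 137 139 140 140 138 133 125 110  91  76  68  62  57]
 [119 126 133 138 140 141 142 145 145 146 144 141 127 106  81  68  62  56]
 [121 129 135 141 144 143 144 144 145 147 148 146 139 121  94  72  61  55]
 [120 129 137 142 145 146 144 144 145 145 146 148 146 133 108  81  63  57]
 [119 128 136 142 143 145 145 145 143 144 145 147 147 138 116  85  64  57]
 [116 127 133 140 141 144 145 146 144 144 144 146 145 138 118  85  63  56]
 [109 122 133 138 140 142 144 144 145 145 145 144 144 137 116  84  63  56]
 [ 99 113 128 137 140 140 142 143 145 145 145 143 141 131 106  77  58  58]
 [ 88 101 119 130 137 140 139 141 143 144 144 142 134 116  91  65  57  58]
 [ 78  86 100 117 128 134 137 138 139 141 140 134 118  94  72  61  59  64]
 [ 72  75  84  95 109 118 125 128 129 128 124 113  92  73  62  62  64  68]
 [ 69  71  73  77  85  93  98 103 104 101  97  85  72  64  63  65  68  69]
 [ 69  69  70  70  72  74  76  79  79  77  74  71  66  67  68  69  70  71]
 [ 69  68  69  70  70  70  70  70  69  69  69  68  68  68  70  68  71  70]
 [ 69  69  68  71  70  70  70  69  68  68  67  67  68  68  69  69  71  70]
 [ 69  69  69  70  73  72  72  71  68  67  67  65  67  68  70  70  68  68]
 [ 70  70  72  74  75  73  73  72  69  68  68  68  67  68  69  67  67  64]]
```

View pics/w3b.png

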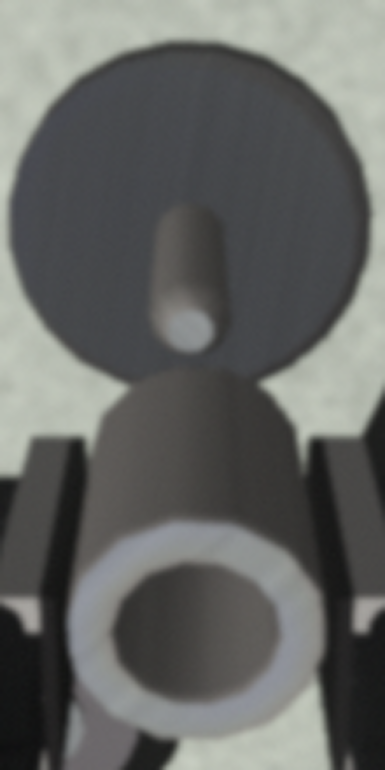

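```bash
python3 - <<'E'
from h import *
w=load("w3.npz"); R=Ro.from_matrix([[0.929,0.37,0.004],[0.37,-0.929,-0.006],[0.001,0.007,-1.0]]).as_matrix(); p=np.array([.4766,-.116,.1507])
for z in(-.005,-.003,-.001):
  P=onz(w,315.8,309.5,p[2]-z); print("sleeve",z,P,R.T@(P-p))
Q=onz(w,313.7,224.2,.067);print("pin",Q)
print("base",onz(w,260+190/3.5-.36,130+216/3.5-.36,.015))
# sleeve diameter check: px 257/3.5
K,Rc,t=cam(w); P=onz(w,315.8,309.5,p[2]+.003); dep=(Rc@P+t)[2]; print(dep, K[0,0]*.03/dep, 257/3.5)
mv([.476,-.1145,.15],.38)
E
```

```text
sleeve -0.005 [ 0.4774 -0.1162  0.1557] [ 0.0007  0.0005 -0.005 ]
sleeve -0.003 [ 0.476  -0.1167  0.1537] [-0.0008  0.0005 -0.003 ]
sleeve -0.001 [ 0.4747 -0.1173  0.1517] [-0.0023  0.0005 -0.001 ]
pin [ 0.4741 -0.1167  0.067 ]
base [ 0.4783 -0.1153  0.015 ]
0.13603427155642817 78.25155936073324 73.42857142857143
shift cm [ 0.   -0.11  0.06] rotvec [ 0.006 -0.001 -0.   ] t 3.58 at [ 0.4764 -0.1155  0.1506] yaw 0.38 j6 2.39
```

>>> {"method": "send_rows", "body": {
  "motion": [
    [-0.05,-0.1,1.5,0.006,0,0,0],
    [-0.05,-0.12,3.0,0.006,0,0,0],
    [-0.05,-0.12,3.6,0.006,0,0,0],
    [-0.05,-0.12,3.6,0.006,0,0,0],
    [-0.05,-0.12,3.6,0.006,0,0,0]
  ],
  "force": 60
}}

```text
clock: 4.0
ee_pos: [0.4753, -0.1148, 0.1144]
ee_rot: [[0.929, 0.371, 0.0], [0.371, -0.929, 0.001], [0.0, -0.0, -1.0]]
ft_force: [0.6, 0.5, -0.9]
gripper_width: 0.028
```

```bash
python3 - <<'E'
from h import *
s=sense()
print(s["ft_force"],s["gripper_width"],s["ee_pos"],s["ee_rot"][:,2])
a=capture("scene");b=capture("side");w=capture("wrist");save(a,"sc4.npz");save(b,"si4.npz");save(w,"w4.npz")
i=[cv2.resize(c["pixels"][y0:y1,x0:x1,::-1],(400,400),interpolation=cv2.INTER_CUBIC) for c,x0,y0,x1,y1 in((a,230,210,290,270),(b,330,160,380,210))]
cv2.imwrite("pics/ab4.png",np.hstack(i))
crop(w,260,130,370,350,2.7,"w4b.png")
mv([.476,-.1145,.15],.38)
E
```

```text
[ 0.6254  0.4655 -0.8806] 0.028031247529230887 [ 0.4753 -0.1148  0.1144] [ 0.0001  0.0006 -1.    ]
shift cm [-0.   -0.06 -3.46] rotvec [ 0.001 -0.002 -0.   ] t 4.15 at [ 0.4764 -0.1151  0.1154] yaw 0.38 j6 2.39
```

View pics/ab4.png

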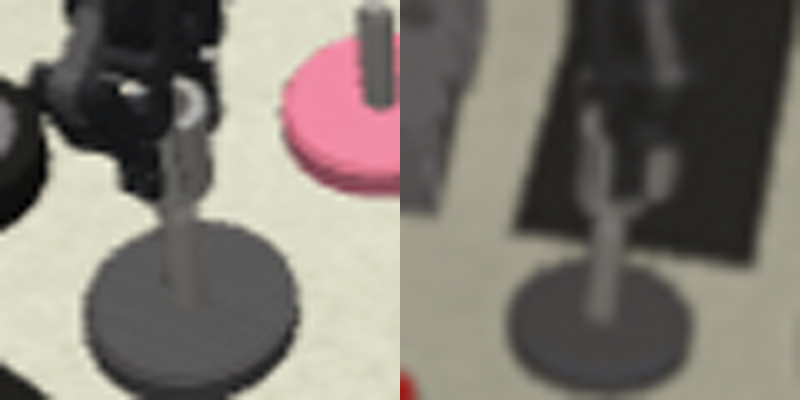

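View pics/w4b.png

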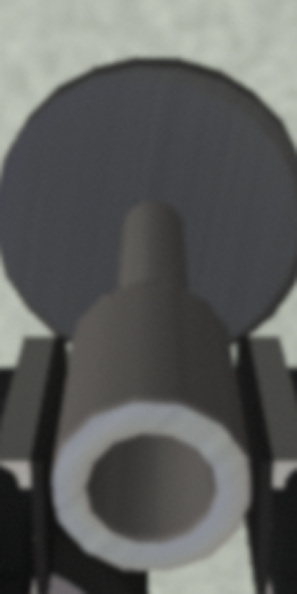

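>>> {"method": "send_rows", "body": {
  "motion": [
    [0,0,1.0,0,0,0,0],
    [0,0,1.7,0,0,0,0],
    [0,0,2.4,0,0,0,0],
    [0,0,2.8,0,0,0,0],
    [0,0,2.8,0,0,0,0]
  ]
}}

```text
clock: 4.57
ee_pos: [0.4752, -0.1146, 0.0858]
ee_rot: [[0.929, 0.371, -0.0], [0.371, -0.929, 0.001], [0.0, -0.001, -1.0]]
ft_force: [0.4, 0.1, -1.2]
gripper_width: 0.0284
```

```bash
python3 - <<'E'
from h import *
s=sense()
print(s["ft_force"],s["moment"],s["gripper_width"],s["ee_pos"],s["ee_rot"][:,2])
w=capture("wrist")
crop(w,260,130,370,350,2.7,"w5b.png")
mv([.476,-.1145,.052],.38)
E
```

```text
[ 0.369   0.0961 -1.1953] [-0.0416  0.0364  0.001 ] 0.028351467112041843 [ 0.4752 -0.1146  0.0858] [-0.0001  0.0006 -1.    ]
shift cm [ 0.04 -0.01  3.44] rotvec [-0.    -0.001 -0.   ] t 4.62 at [ 0.4756 -0.1148  0.0864] yaw 0.38 j6 2.39
```

View pics/w5b.png

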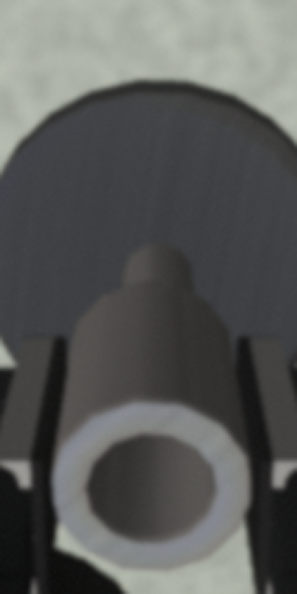

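>>> {"method": "send_rows", "body": {
  "motion": [
    [0,0,1.0,0,0,0,0],
    [0,0,2.0,0,0,0,0],
    [0,0,2.8,0,0,0,0],
    [0,0,3.3,0,0,0,0],
    [0,0,3.5,0,0,0,0],
    [0,0,3.5,0,0,0,0]
  ]
}}

```text
clock: 5.12
ee_pos: [0.4751, -0.1146, 0.0522]
ee_rot: [[0.929, 0.371, -0.001], [0.371, -0.929, 0.001], [-0.001, -0.001, -1.0]]
ft_force: [-4.2, 0.7, 11.9]
gripper_width: 0.0284
```

>>> {"method": "send_rows", "body": {
  "motion": [
    [0,0,0,0,0,0,0.3],
    [0,0,0,0,0,0,0.65],
    [0,0,0,0,0,0,0.65],
    [0,0,0,0,0,0,0.65],
    [0,0,-1.5,0,0,0,0.65],
    [0,0,-4.5,0,0,0,0.65],
    [0,0,-8,0,0,0,0.65],
    [0,0,-11,0,0,0,0.65],
    [0,0,-11,0,0,0,0.65]
  ]
}}

```text
clock: 5.87
ee_pos: [0.4797, -0.1164, 0.1683]
ee_rot: [[0.929, 0.371, 0.01], [0.371, -0.929, -0.004], [0.008, 0.007, -1.0]]
ft_force: [1.6, -0.4, 0.1]
gripper_width: 0.0555
```

```bash
python3 - <<'E'
from h import *
s=sense()
print(s["ft_force"],s["gripper_width"])
w=capture("wrist");save(w,"w6.npz")
crop(w,0,0,640,400,1.25,"w6.png")
b=capture("side");crop(b,310,140,400,210,7,"b6.png")
mv([.4725,-.2225,.037])
E
```

```text
[ 1.5607 -0.4428  0.106 ] 0.055531416128697796
shift cm [-4.38  9.79 12.67] rotvec [ 0.002 -0.002 -0.   ] t 5.97 at [ 0.4766 -0.1152  0.1636] yaw 0.38 j6 2.39
```

View pics/w6.png

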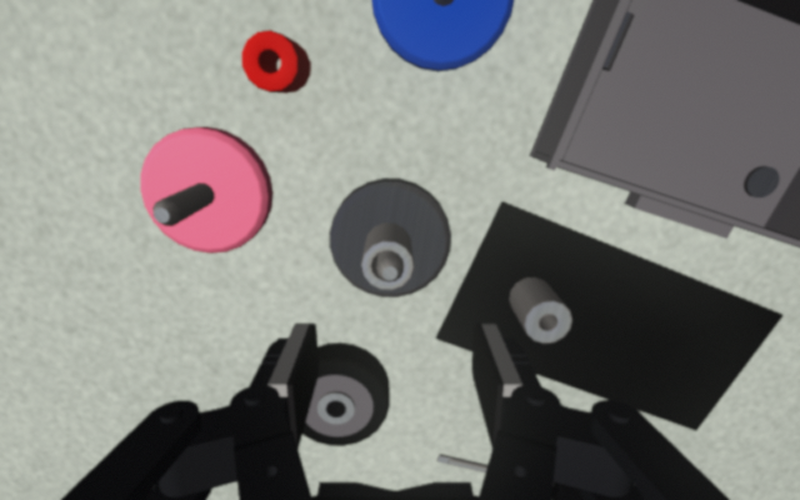

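View pics/b6.png

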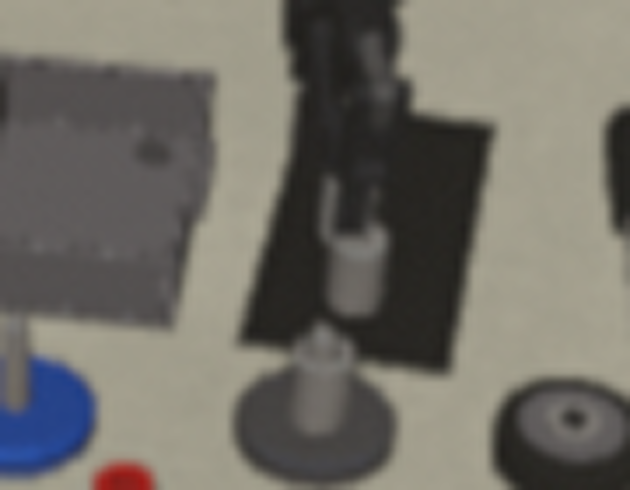

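>>> {"method": "send_rows", "body": {
  "motion": [
    [-1.5,3.4,1,0,0,0,0.7],
    [-3,6.8,3,0,0,0,0.7],
    [-4.4,9.8,5,0,0,0,0.7],
    [-4.4,9.8,8,0,0,0,0.7],
    [-4.4,9.8,11,0,0,0,0.7],
    [-4.4,9.8,12.4,0,0,0,0.7],
    [-4.4,9.8,12.4,0,0,0,0.7],
    [-4.4,9.8,12.4,0,0,0,0.7],
    [-4.4,9.8,12.4,0,0,0,0],
    [-4.4,9.8,12.4,0,0,0,0],
    [-4.4,9.8,12.4,0,0,0,0],
    [-4.4,9.8,12.4,0,0,0,0]
  ],
  "force": 40
}}

```text
clock: 6.97
ee_pos: [0.4736, -0.2232, 0.0411]
ee_rot: [[0.929, 0.371, 0.005], [0.371, -0.929, -0.002], [0.004, 0.004, -1.0]]
ft_force: [0.5, 0.8, 2.7]
gripper_width: 0.0281
```

>>> {"method": "send_rows", "body": {
  "motion": [
    [0,0,0,0,0,0,0],
    [0,0,-3,0,0,0,0],
    [0,0,-6,0,0,0,0],
    [0,0,-9,0,0,0,0],
    [0,0,-10,0,0,0,0],
    [0,0,-10,0,0,0,0]
  ],
  "force": 60
}}

```text
clock: 7.47
ee_pos: [0.4755, -0.2244, 0.1446]
ee_rot: [[0.928, 0.371, 0.011], [0.371, -0.928, -0.006], [0.008, 0.01, -1.0]]
ft_force: [0.3, -0.4, -0.6]
gripper_width: 0.0275
```

```bash
python3 - <<'E'
from h import *
s=sense()
print(s["ft_force"],s["gripper_width"])
w=capture("wrist");save(w,"w7.npz")
crop(w,0,0,640,400,1.25,"w7.png")
mv([.627,-.2585,.14]);mv([.627,-.2585,.045])
E
```

```text
[ 0.3059 -0.3899 -0.6196] 0.027523956307812517
shift cm [12.9   8.92  0.37] rotvec [ 0.007 -0.006 -0.   ] t 7.52 at [ 0.4741 -0.2235  0.1423] yaw 0.38 j6 2.2
shift cm [12.84  8.86  9.87] rotvec [ 0.007 -0.006 -0.   ] t 7.52 at [ 0.4741 -0.2235  0.1423] yaw 0.38 j6 2.2
```

View pics/w7.png

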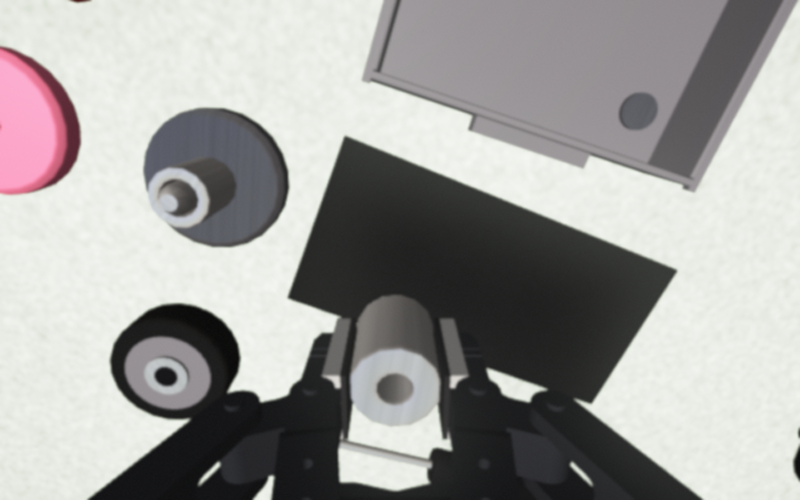

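>>> {"method": "send_rows", "body": {
  "motion": [
    [3,2,0.2,0.007,-0.006,0,0],
    [6,4.1,0.2,0.007,-0.006,0,0],
    [9,6.2,0.2,0.007,-0.006,0,0],
    [12,8.3,0.2,0.007,-0.006,0,0],
    [12.9,8.9,0.4,0.007,-0.006,0,0],
    [12.9,8.9,2,0.007,-0.006,0,0],
    [12.9,8.9,5,0.007,-0.006,0,0],
    [12.9,8.9,8,0.007,-0.006,0,0],
    [12.9,8.9,9.5,0.007,-0.006,0,0],
    [12.9,8.9,9.9,0.007,-0.006,0,0],
    [12.9,8.9,9.9,0.007,-0.006,0,0]
  ]
}}

```text
clock: 8.43
ee_pos: [0.6245, -0.257, 0.0415]
ee_rot: [[0.928, 0.371, -0.007], [0.371, -0.928, 0.003], [-0.005, -0.006, -1.0]]
ft_force: [-0.1, 1.4, -0.5]
gripper_width: 0.0276
```

>>> {"method": "send_rows", "body": {
  "motion": [
    [0,0,0,0,0,0,0.3],
    [0,0,0,0,0,0,0.6],
    [0,0,0,0,0,0,0.6],
    [0,0,0,0,0,0,0.6],
    [0,0,-3,0,0,0,0.6],
    [0,0,-6,0,0,0,0.6],
    [0,0,-9.5,0,0,0,0.6],
    [0,0,-13,0,0,0,0.6],
    [0,0,-16,0,0,0,0.6],
    [0,0,-19,0,0,0,0.6],
    [0,0,-20,0,0,0,0.6],
    [0,0,-20,0,0,0,0.6]
  ]
}}

```text
clock: 9.43
ee_pos: [0.6276, -0.2586, 0.2451]
ee_rot: [[0.928, 0.371, -0.001], [0.371, -0.928, 0.0], [-0.001, -0.001, -1.0]]
ft_force: [-0.3, -0.2, 0.5]
gripper_width: 0.0512
```

```bash
python3 - <<'E'
from h import *
w=capture("wrist");save(w,"w8.npz")
crop(w,0,0,640,400,1.25,"w8.png")
mv([.549,.2466,.27],1.0)
E
```

```text
shift cm [ 11.54 -49.73  -2.63] rotvec [-0.005  0.002 -0.62 ] t 9.48 at [ 0.6264 -0.258   0.2422] yaw 0.38 j6 2.28
```

View pics/w8.png

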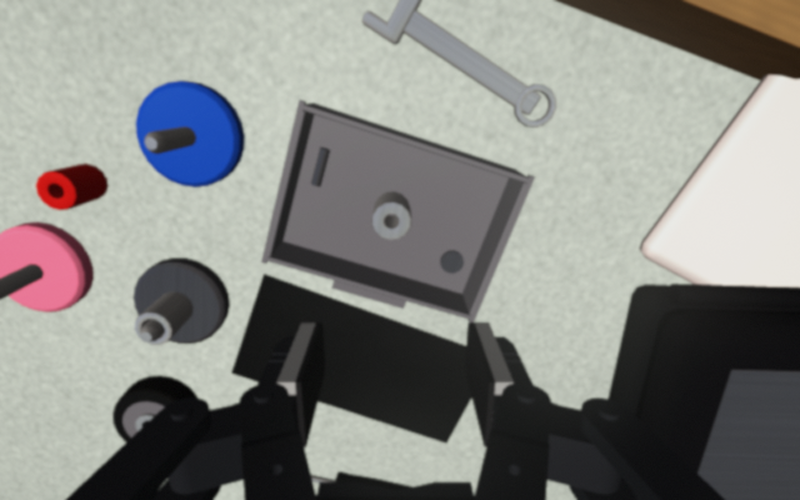

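>>> {"method": "send_rows", "body": {
  "motion": [
    [0.9,-3.8,-2,0,0,-0.05,0.7],
    [1.8,-7.7,-4,0,0,-0.1,0.7],
    [2.7,-11.6,-6,0,0,-0.15,0.7],
    [3.6,-15.5,-8,0,0,-0.2,0.7],
    [4.5,-19.4,-8.8,0,0,-0.25,0.7],
    [5.4,-23.3,-8.8,0,0,-0.3,0.7],
    [6.3,-27.2,-8.8,0,0,-0.35,0.7],
    [7.2,-31.1,-8.8,0,0,-0.4,0.7],
    [8.1,-35,-8.8,0,0,-0.45,0.7],
    [9,-38.9,-8.8,0,0,-0.5,0.7],
    [9.9,-42.8,-8.8,0,0,-0.55,0.7],
    [10.8,-46.6,-8.8,0,0,-0.6,0.7]
  ]
}}

```text
clock: 10.48
ee_pos: [0.5519, 0.2164, 0.328]
ee_rot: [[0.554, 0.832, -0.01], [0.832, -0.554, 0.001], [-0.005, -0.009, -1.0]]
ft_force: [0.5, 0.8, 0.1]
gripper_width: 0.06
```

```bash
python3 - <<'E'
from h import *
mv([.549,.2466,.33],1.0)
E
```

```text
shift cm [ 2.35 -1.92 -0.2 ] rotvec [-0.009  0.005 -0.017] t 10.48 at [0.5519 0.2164 0.328 ] yaw 0.983 j6 2.42
```

>>> {"method": "send_rows", "body": {
  "motion": [
    [1.5,-1.2,-0.2,-0.009,0.005,-0.01,0.7],
    [2.3,-1.9,-0.2,-0.009,0.005,-0.02,0.7],
    [2.3,-1.9,-0.2,-0.009,0.005,-0.02,0.7],
    [2.3,-1.9,-0.2,-0.009,0.005,-0.02,0.7],
    [2.3,-1.9,-0.2,-0.009,0.005,-0.02,0.7]
  ]
}}

```text
clock: 10.9
ee_pos: [0.549, 0.2446, 0.329]
ee_rot: [[0.539, 0.842, -0.002], [0.842, -0.539, -0.001], [-0.002, -0.001, -1.0]]
ft_force: [-0.0, 0.3, -0.0]
gripper_width: 0.0601
```

```bash
python3 - <<'E'
from h import *
w=capture("wrist");save(w,"w9.npz")
crop(w,0,0,640,400,1.25,"w9.png")
mv([.549,.2466,.33],1.0)
E
```

```text
shift cm [ 0.17 -0.13 -0.06] rotvec [-0.001  0.001  0.001] t 10.95 at [0.5492 0.2444 0.3294] yaw 1.001 j6 2.45
```

View pics/w9.png

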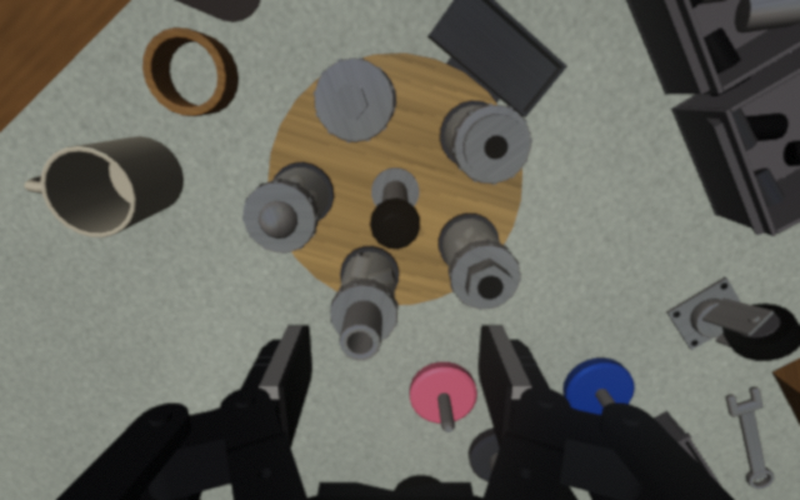

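```bash
python3 - <<'E'
from h import *
w=load("w9.npz")
q=lambda x,y,z:onz(w,x/1.25-.1,y/1.25-.1,z)
ax=None
for n,x,y,z in [("knob",396,223,.147),("collar",395,188,.045),("washlid",492,144,.133),("boltlid",355,99,.133),("caplid",281,216,.133),("nutlid",484,276,.133),("sleeve",361,343,.173)]:
    print(n,q(x,y,z)[:2])
A,B,C=q(430,38,.018),q(522,115,.018),q(566,65,.018); print(A,B,C,"mid",(A+C)/2)
print(np.degrees(np.arctan2(*(C-B)[1::-1])),np.degrees(np.arctan2(*(A-B)[1::-1]))-90,np.linalg.norm(A-B),np.linalg.norm(C-B))
# turntable mask
h=cv2.cvtColor(w["pixels"],cv2.COLOR_RGB2HSV); m=cv2.inRange(h,(10,70,60),(28,255,255)); m[:, :205]=0;m[260:]=0; m[:,425:]=0
pts=np.argwhere(m)[:,::-1].astype(np.int32); hull=cv2.convexHull(pts)[:,0,:]
P=np.array([onz(w,*p,.042)[:2] for p in hull])
from scipy.optimize import least_squares
r=least_squares(lambda v:np.hypot(P[:,0]-v[0],P[:,1]-v[1])-.118,[.549,.2466],loss='soft_l1',f_scale=.001);print("table",r.x,np.abs(r.fun).mean())
r=least_squares(lambda v:np.hypot(P[:,0]-v[0],P[:,1]-v[1])-v[2],[.549,.2466,.118],loss='soft_l1',f_scale=.001);print("table",r.x,np.abs(r.fun).mean())
a=load("sc0.npz")
h=cv2.cvtColor(a["pixels"],cv2.COLOR_RGB2HSV); m=cv2.inRange(h,(10,70,60),(28,255,255)); v=np.zeros_like(m);v[160:217,322:412]=m[160:217,322:412]
cv2.imwrite("pics/m.png",np.hstack([v]))
E
```

```text
knob [0.5484 0.2428]
collar [0.5498 0.2465]
washlid [0.6327 0.2515]
boltlid [0.5695 0.3268]
caplid [0.4784 0.2891]
nutlid [0.5803 0.1677]
sleeve [0.4842 0.1883]
[0.6444 0.3374 0.018 ] [0.6826 0.2361 0.018 ] [0.7354 0.2532 0.018 ] mid [0.6899 0.2953 0.018 ]
17.939646751315134 20.675734109201045 0.10827665036231793 0.055428817598632316
table [0.5479 0.2434] 0.001187622620458361
table [0.5482 0.2441 0.1167] 0.00032248041273045744
```

```bash
python3 - <<'E'
from h import *
mv([.549,.2462,.154],1.0)
E
```

```text
shift cm [ 0.16 -0.1  17.54] rotvec [-0.001  0.001  0.001] t 10.95 at [0.5492 0.2444 0.3294] yaw 1.001 j6 2.45
```

>>> {"method": "send_rows", "body": {
  "motion": [
    [0.16,-0.1,4,0,0,0,0.7],
    [0.16,-0.1,8,0,0,0,0.7],
    [0.16,-0.1,12,0,0,0,0.7],
    [0.16,-0.1,15,0,0,0,0.7],
    [0.16,-0.1,17,0,0,0,0.7],
    [0.16,-0.1,17.5,0,0,0,0.7],
    [0.16,-0.1,17.5,0,0,0,0.7],
    [0.16,-0.1,17.5,0,0,0,0],
    [0.16,-0.1,17.5,0,0,0,0],
    [0.16,-0.1,17.5,0,0,0,0],
    [0.16,-0.1,17.5,0,0,0,0],
    [0.16,-0.1,17.5,0,0,0,0]
  ],
  "force": 80
}}

```text
clock: 11.95
ee_pos: [0.5501, 0.2468, 0.1573]
ee_rot: [[0.539, 0.842, 0.002], [0.842, -0.539, 0.001], [0.002, 0.001, -1.0]]
ft_force: [-1.6, -0.5, 6.5]
gripper_width: 0.0323
```

```bash
python3 - <<'E'
from h import *
w=capture("wrist");s=sense();print(s["ft_force"],s["gripper_width"])
crop(w,0,0,640,400,1.25,"w10.png")
mv([.549,.2462,.154],1.0)
E
```

```text
[-1.889  -0.4861  6.4125] 0.03183985502017571
shift cm [-0.11 -0.06  0.33] rotvec [ 0.001 -0.002  0.001] t 12.0 at [0.5501 0.2468 0.1573] yaw 1.001 j6 2.45
```

View pics/w10.png

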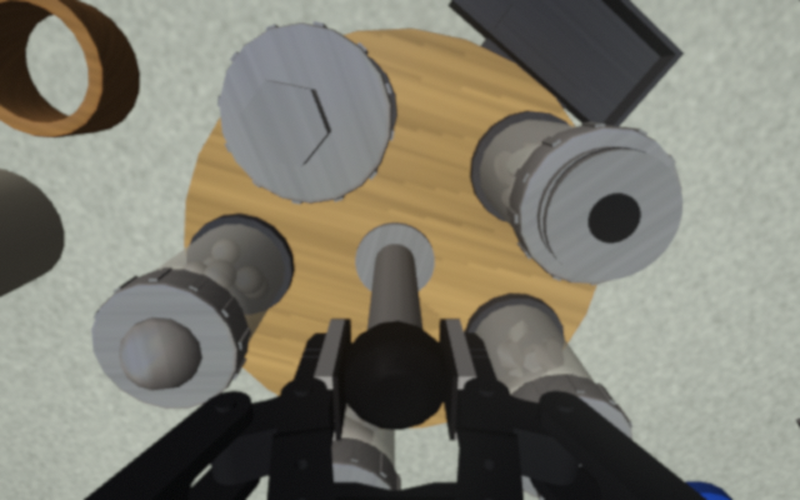

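>>> {"method": "send_rows", "body": {
  "motion": [
    [0,0,0,0,0,-0.06,0],
    [0,0,0,0,0,-0.17,0],
    [0,0,0,0,0,-0.28,0],
    [0,0,0,0,0,-0.39,0],
    [0,0,0,0,0,-0.5,0],
    [0,0,0,0,0,-0.61,0],
    [0,0,0,0,0,-0.72,0],
    [0,0,0,0,0,-0.83,0],
    [0,0,0,0,0,-0.94,0],
    [0,0,0,0,0,-1.05,0],
    [0,0,0,0,0,-1.12,0],
    [0,0,0,0,0,-1.15,0]
  ]
}}

```text
clock: 13.0
ee_pos: [0.5473, 0.2468, 0.1574]
ee_rot: [[-0.551, 0.834, -0.003], [0.834, 0.551, 0.001], [0.002, -0.002, -1.0]]
ft_force: [-6.4, -0.1, 0.7]
gripper_width: 0.0318
```

```bash
python3 - <<'E'
from h import *
w=capture("wrist");s=sense();print(s["ft_force"],s["moment"],s["gripper_width"])
crop(w,0,0,640,400,1.25,"w11.png")
mv([.549,.2466,.157],1.0+2.787)
E
```

```text
[-6.645   0.1267  1.3248] [0.012  1.3336 0.1434] 0.03171790356186066
shift cm [-0.11  0.13  0.04] rotvec [ 0.    -0.003 -1.632] t 13.05 at [0.5474 0.2468 0.1574] yaw 2.155 j6 1.3
```

View pics/w11.png

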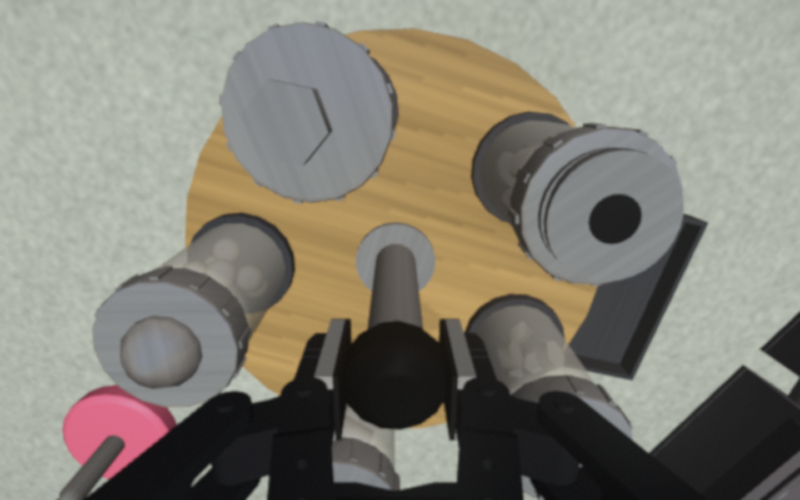

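>>> {"method": "send_rows", "body": {
  "motion": [
    [0,0,0,0,0,-0.06,0],
    [0,0,0,0,0,-0.17,0],
    [0,0,0,0,0,-0.28,0],
    [0,0,0,0,0,-0.39,0],
    [0,0,0,0,0,-0.5,0],
    [0,0,0,0,0,-0.61,0],
    [0,0,0,0,0,-0.72,0],
    [0,0,0,0,0,-0.83,0],
    [0,0,0,0,0,-0.94,0],
    [0,0,0,0,0,-1.05,0],
    [0,0,0,0,0,-1.12,0],
    [0,0,0,0,0,-1.15,0]
  ]
}}

```text
clock: 14.05
ee_pos: [0.5462, 0.2443, 0.1574]
ee_rot: [[-0.986, -0.164, -0.005], [-0.164, 0.986, -0.005], [0.006, -0.004, -1.0]]
ft_force: [-2.8, -6.3, -0.5]
gripper_width: 0.032
```

```bash
python3 - <<'E'
from h import *
s=sense();print(s["ft_force"],s["moment"],s["gripper_width"])
mv([.549,.2466,.157],1.0+2.787)
E
```

```text
[-2.7917 -6.2741 -0.5154] [-1.2316  0.4662 -0.2756] 0.03198427497057409
shift cm [-0.32  0.18  0.03] rotvec [-0.003 -0.007 -0.481] t 14.05 at [0.5462 0.2443 0.1574] yaw -2.977 j6 0.15
```

>>> {"method": "send_rows", "body": {
  "motion": [
    [0,0,0,0,0,-0.06,0],
    [0,0,0,0,0,-0.17,0],
    [0,0,0,0,0,-0.28,0],
    [0,0,0,0,0,-0.38,0],
    [0,0,0,0,0,-0.45,0],
    [0,0,0,0,0,-0.48,0],
    [0,0,0,0,0,-0.48,0],
    [0,0,0,0,0,-0.48,0],
    [0,0,0,0,0,-0.48,0]
  ]
}}

```text
clock: 14.8
ee_pos: [0.5466, 0.2432, 0.1574]
ee_rot: [[-0.8, -0.6, -0.004], [-0.6, 0.8, -0.008], [0.008, -0.004, -1.0]]
ft_force: [1.4, -5.3, -5.4]
gripper_width: 0.0319
```

```bash
python3 - <<'E'
from h import *
s=sense();print(s["ft_force"],s["moment"],s["gripper_width"])
mv([.549,.2466,.157],1.0+2.787)
w=capture("wrist");crop(w,0,0,640,400,1.25,"w12.png");save(w,"w12.npz")
a=capture("scene");b=capture("side");save(a,"sc12.npz");save(b,"si12.npz")
crop(a,300,100,440,230,5,"a12.png");crop(b,230,200,370,320,5,"b12.png")
E
```

```text
[ 1.3707 -5.3092 -5.4117] [-0.9885 -0.3148  0.0685] 0.031869204787157164
shift cm [-0.39  0.13  0.04] rotvec [-0.004 -0.008 -0.002] t 14.8 at [0.5466 0.2432 0.1574] yaw -2.498 j6 -0.33
```

View pics/w12.png

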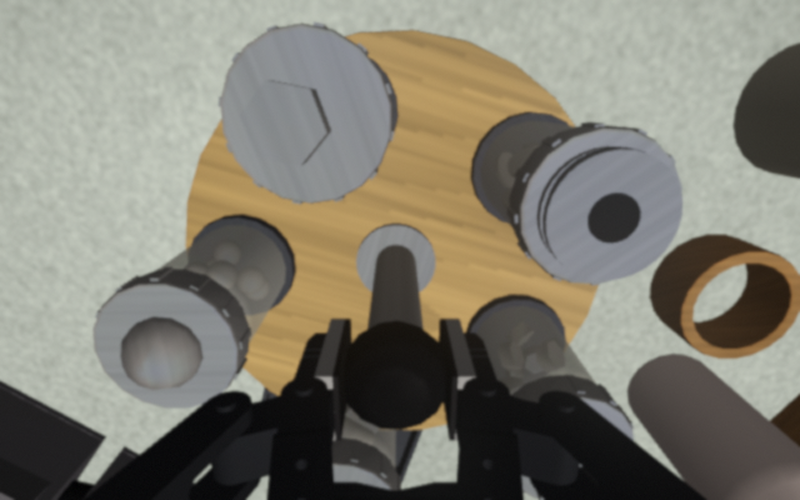

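View pics/a12.png

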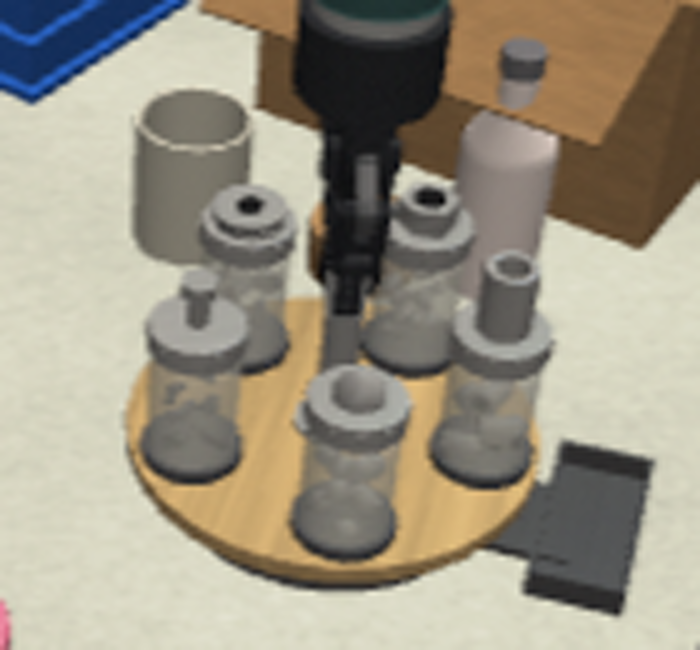

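View pics/b12.png

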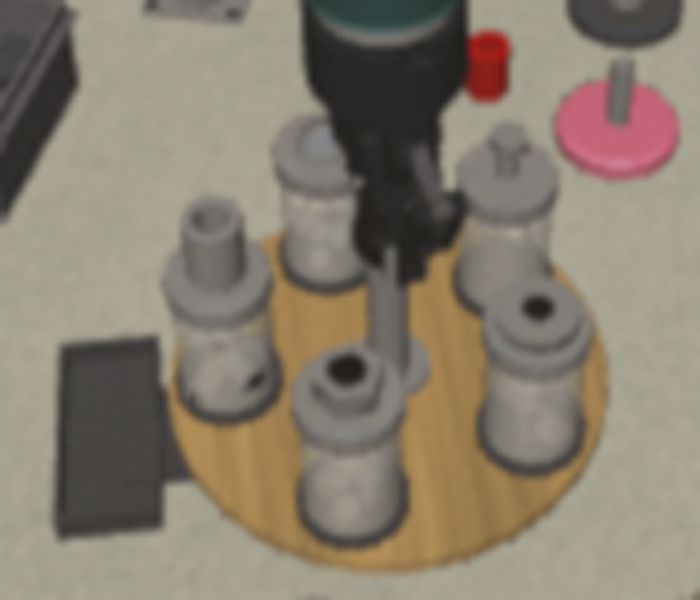

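```bash
python3 - <<'E'
from h import *
from scipy.optimize import least_squares
a=load("sc12.npz");b=load("si12.npz")
C=lambda x,y:(x/5+300-.4,y/5+100-.4); B=lambda x,y:(x/5+230-.4,y/5+200-.4)
axs=np.array([.5491,.2466])
# turntable fit
for c,n,box in((a,"sc",(322,150,412,220)),(b,"si",(260,235,360,318))):
    h=cv2.cvtColor(c["pixels"],cv2.COLOR_RGB2HSV); m=cv2.inRange(h,(8,90,60),(28,255,255)); v=np.zeros_like(m);x0,y0,x1,y1=box;v[y0:y1,x0:x1]=m[y0:y1,x0:x1]
    v=cv2.morphologyEx(v,cv2.MORPH_OPEN,np.ones((3,3),np.uint8))
    hull=cv2.convexHull(np.argwhere(v)[:,::-1].astype(np.int32))[:,0,:]
    cv2.imwrite(f"pics/m_{n}.png",v)
    P=np.array([onz(c,*p,.042)[:2] for p in hull])
    r=least_squares(lambda q:np.hypot(P[:,0]-q[0],P[:,1]-q[1])-.118,axs,loss='soft_l1',f_scale=.001);print(n,"table",r.x,np.abs(r.fun).mean())
st,e=tri(a,C(513,267),b,B(213,217)); print("sleevetop",st,e, onz(a,*C(513,267),.173)[:2],onz(b,*B(213,217),.173)[:2])
lids=dict(nut=(C(433,238),B(350,402)),wash=(C(249,222),B(535,320)),bolt=(C(197,325),B(507,175)),cap=(C(358,403),None),sl=(C(502,335),B(218,280)))
L=[]
for i,(n,(p,q)) in enumerate(lids.items()):
    A=onz(a,*p,.133)[:2]; Q=onz(b,*q,.133)[:2] if q else A; print(n,A,Q)
catchS=[onz(a,*C(*p),.018)[:2] for p in [(562,442),(653,460),(622,610),(525,590)]]
catchB=[onz(b,*B(*p),.018)[:2] for p in [(60,345),(157,338),(162,524),(57,535)]]
for cc in(catchS,catchB):
    cc=np.array(cc); mid=cc.mean(0); d=mid-axs; print(cc.tolist(),"mid",mid,np.degrees(np.arctan2(d[1],d[0])),np.hypot(*d))
    for i in range(4):
        e=cc[(i+1)%4]-cc[i]; print("  edge",np.hypot(*e).round(4),(np.degrees(np.arctan2(e[1],e[0]))%90).round(2))
d=st[:2]-axs;print("sleeve ang",np.degrees(np.arctan2(d[1],d[0])),np.hypot(*d))
E
```

```text
sc table [0.5537 0.2383] 0.0038142841811194704
si table [0.5476 0.2497] 0.0021427299982368737
sleevetop [0.6283 0.2744 0.1723] 0.0017541514650508592 [0.6295 0.2739] [0.6273 0.2746]
nut [0.5579 0.3196] [0.543  0.3366]
wash [0.4698 0.2665] [0.4679 0.2693]
bolt [0.5033 0.1731] [0.5008 0.1778]
cap [0.6046 0.174 ] [0.6046 0.174 ]
sl [0.6326 0.2688] [0.6261 0.2804]
[[0.6488189991745137, 0.34082103880865144], [0.6974151429474497, 0.36043053701617234], [0.7416155561907242, 0.24138849728553302], [0.6937020627758783, 0.22155585342544015]] mid [0.6954 0.291 ] 16.901185809972787 0.15289170493313484
  edge 0.0524 21.98
  edge 0.127 20.37
  edge 0.0519 22.49
  edge 0.1274 20.62
[[0.735542779252198, 0.2552073257827313], [0.684800504783279, 0.23836550445766025], [0.6420113362533895, 0.35081993361538516], [0.6917169882085393, 0.36886552081808277]] mid [0.6885 0.3033] 22.136269112875574 0.15051210587716227
  edge 0.0535 18.36
  edge 0.1203 20.83
  edge 0.0529 19.95
  edge 0.1218 21.09
sleeve ang 19.34681899871201 0.0839825688117042
```

>>> {"method": "send_rows", "body": {
  "motion": [
    [0,0,0,0,0,0,0.4],
    [0,0,0,0,0,0,0.7],
    [0,0,0,0,0,0,0.7],
    [0,0,0,0,0,0,0.7],
    [0,0,-4,0,0,0,0.7],
    [0,0,-8,0,0,0,0.7],
    [0,0,-12,0,0,0,0.7],
    [0,0,-16,0,0,0,0.7],
    [0,0,-19,0,0,0,0.7],
    [0,0,-20,0,0,0,0.7],
    [0,0,-20,0,0,0,0.7],
    [0,0,-20,0,0,0,0.7]
  ]
}}

```text
clock: 15.95
ee_pos: [0.5475, 0.2451, 0.3577]
ee_rot: [[-0.8, -0.6, -0.003], [-0.6, 0.8, -0.007], [0.006, -0.004, -1.0]]
ft_force: [-0.2, -0.2, -0.9]
gripper_width: 0.0599
```

```bash
python3 - <<'E'
from h import *
w=capture("wrist");crop(w,0,0,640,400,1.25,"w13.png");save(w,"w13.npz")
a=capture("scene");b=capture("side");save(a,"sc13.npz");save(b,"si13.npz")
mv([.549,.2466,.157])
E
```

```text
shift cm [-0.58  0.05 19.76] rotvec [-0.002 -0.012  0.   ] t 16.1 at [0.5463 0.2445 0.3547] yaw -2.498 j6 -0.33
```

View pics/w13.png

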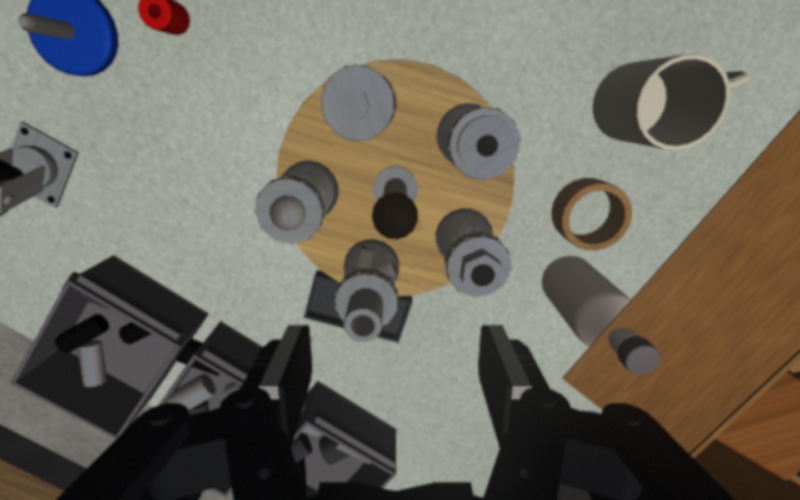

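```bash
python3 - <<'E'
from h import *
w=load("w13.npz");crop(w,200,40,420,280,3.3,"w13b.png");crop(w,235,195,345,285,7,"w13c.png")
a=load("sc13.npz");crop(a,300,100,440,230,5,"a13.png")
E
```

```text
(no output)
```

View pics/w13b.png

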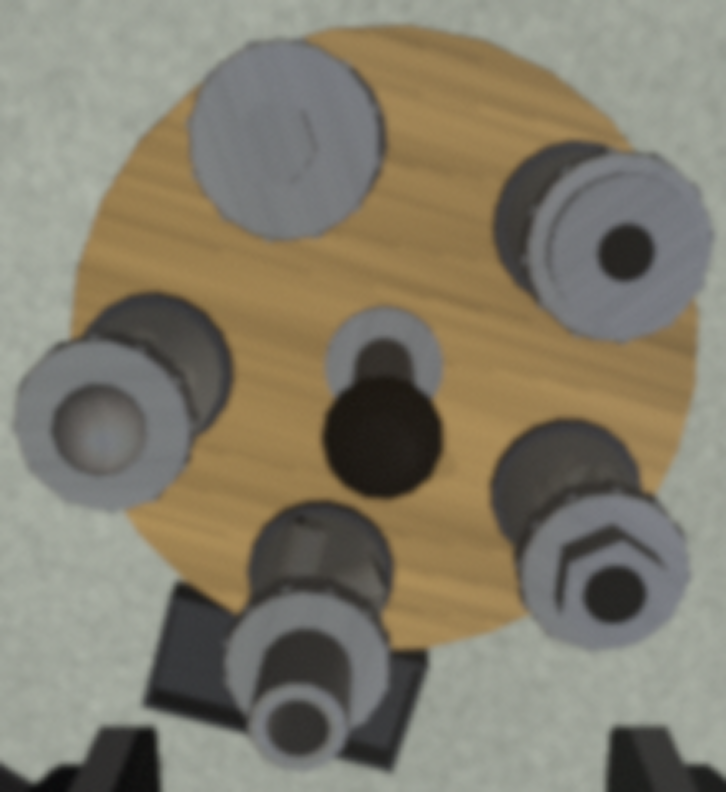

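View pics/w13c.png

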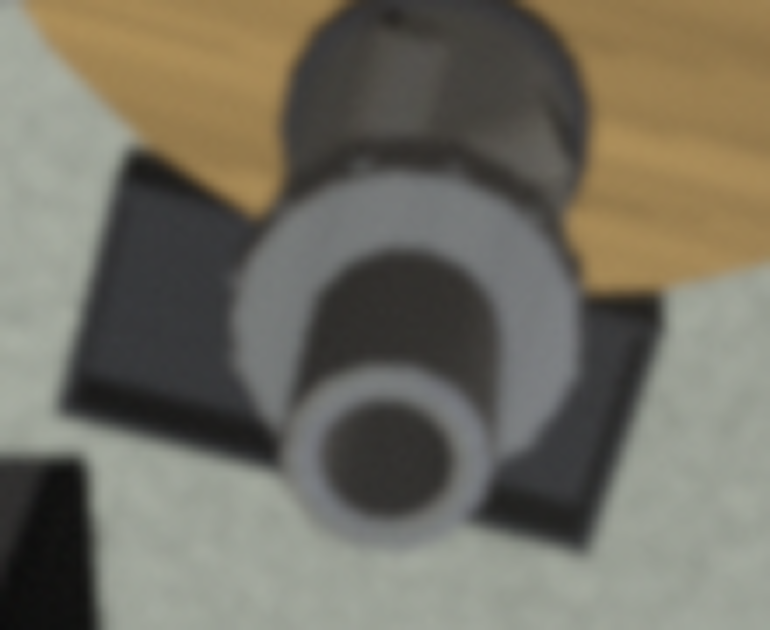

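```bash
python3 - <<'E'
from h import *
w=load("w13.npz")
b=lambda x,y,z:onz(w,x/3.3+200-.35,y/3.3+40-.35,z)[:2]
c=lambda x,y,z:onz(w,x/7+235-.43,y/7+195-.43,z)[:2]
from scipy.optimize import least_squares
# jar points: (pos, nominal deg)
J={"sl_top":(b(299,725,.173),0),"sl_lid":(b(307,661,.133),0),"nut":(b(605,567,.133),72),"wash":(b(620,246,.133),144),"bolt":(b(287,140,.133),216),"cap":(b(104,422,.133),288)}
for k,v in J.items(): print(k,v[0])
P=np.array([v[0] for v in J.values()]);N=np.radians([v[1] for v in J.values()])
f=lambda q:(P-np.stack([q[0]+.085*np.cos(N+q[2]),q[1]+.085*np.sin(N+q[2])],1)).ravel()
r=least_squares(f,[.549,.2466,.35]);print("jars fit axis",r.x[:2],"ang",np.degrees(r.x[2]),"resid",np.abs(r.fun).max())
# table hull
h=cv2.cvtColor(w["pixels"],cv2.COLOR_RGB2HSV); m=cv2.inRange(h,(10,70,60),(28,255,255)); m[:,:205]=0;m[245:]=0;m[:,425:]=0;m=cv2.morphologyEx(m,cv2.MORPH_OPEN,np.ones((3,3),np.uint8))
H=np.array([onz(w,*p,.042)[:2] for p in cv2.convexHull(np.argwhere(m)[:,::-1].astype(np.int32))[:,0,:]])
t=least_squares(lambda q:np.hypot(H[:,0]-q[0],H[:,1]-q[1])-q[2],[.549,.2466,.118],loss='soft_l1',f_scale=.001);print("table",t.x,np.abs(t.fun).mean())
print("collar",b(384,363,.045))
A,B_,C_,D=c(128,152,.018),c(70,385,.018),c(590,522,.018),c(662,315,.018)
o,o2=c(60,412,0.),c(585,550,0.)
print("bottom edge normal",(np.degrees(np.arctan2(*(o2-o)[::-1]))%90),np.linalg.norm(o-o2), "mid ang",np.degrees(np.arctan2(*(((o+o2)/2)-t.x[:2])[::-1])))
mid=(A+B_+C_+D)/4;d=mid-t.x[:2];print("catch ang",np.degrees(np.arctan2(d[1],d[0])),np.hypot(*d))
for e in(A-B_,C_-B_,D-C_,D-A): print(np.linalg.norm(e),np.degrees(np.arctan2(e[1],e[0]))%90)
E
```

```text
sl_top [0.6261 0.2723]
sl_lid [0.6251 0.2713]
nut [0.5428 0.3269]
wash [0.4654 0.2666]
bolt [0.499  0.1739]
cap [0.5977 0.1765]
jars fit axis [0.546  0.2431] ang 19.876484999479604 resid 0.001196051080640581
table [0.5478 0.2436 0.1168] 0.0004146275354161606
collar [0.5465 0.2429]
bottom edge normal 20.382997205249083 0.11704813085556523 mid ang 20.584598495930315
catch ang 20.239910700493745 0.14547385564040413
0.05335935299134624 20.777978893164146
0.11111562528669763 20.41130768899521
0.049644042519715575 19.97151420817434
0.11189986607123416 18.50842837963681
```

```bash
python3 - <<'E'
from h import *
mv([.5484,.245,.156],-2.498)
E
```

```text
shift cm [-0.44 -0.04 19.87] rotvec [-0.002 -0.012 -0.   ] t 16.1 at [0.5463 0.2445 0.3547] yaw -2.498 j6 -0.33
```

>>> {"method": "send_rows", "body": {
  "motion": [
    [-0.4,0,4,-0.002,-0.012,0,0.7],
    [-0.44,-0.04,8,-0.002,-0.012,0,0.7],
    [-0.44,-0.04,12,-0.002,-0.012,0,0.7],
    [-0.44,-0.04,16,-0.002,-0.012,0,0.7],
    [-0.44,-0.04,19,-0.002,-0.012,0,0.7],
    [-0.44,-0.04,19.8,-0.002,-0.012,0,0.7],
    [-0.44,-0.04,19.8,-0.002,-0.012,0,0.7],
    [-0.44,-0.04,19.8,-0.002,-0.012,0,0.7]
  ]
}}

```text
clock: 16.77
ee_pos: [0.5483, 0.245, 0.1565]
ee_rot: [[-0.8, -0.6, -0.001], [-0.6, 0.8, -0.001], [0.001, -0.0, -1.0]]
ft_force: [0.5, 0.2, 0.6]
gripper_width: 0.06
```

```bash
python3 - <<'E'
from h import *
s=sense();print(s["ft_force"])
mv([.5484,.245,.156],-2.498)
E
```

```text
[0.4645 0.2059 0.5946]
shift cm [-0.01 -0.    0.05] rotvec [-0.    -0.001 -0.   ] t 16.77 at [0.5483 0.245  0.1565] yaw -2.498 j6 -0.33
```

Close, then a small 0.4° trim, then grip at full force.

>>> {"method": "send_rows", "body": {
  "motion": [
    [0,0,0,0,0,0,0],
    [0,0,0,0,0,0,0],
    [0,0,0,0,0,0,0],
    [0,0,0,0,0,0,0],
    [0,0,0,0,0,0,0],
    [0,0,0,0,0,-0.007,0],
    [0,0,0,0,0,-0.007,0],
    [0,0,0,0,0,-0.007,0]
  ],
  "force": 100
}}

```text
clock: 17.43
ee_pos: [0.5502, 0.2458, 0.16]
ee_rot: [[-0.796, -0.606, 0.004], [-0.606, 0.796, 0.001], [-0.004, -0.001, -1.0]]
ft_force: [-1.1, -0.4, 5.4]
gripper_width: 0.0309
```

```bash
python3 - <<'E'
from h import *
s=sense();print(s["ft_force"],s["moment"],s["gripper_width"])
mv([.5484,.245,.156],-2.498)
w=capture("wrist");a=capture("scene");b=capture("side");save(a,"sc14.npz");save(b,"si14.npz");save(w,"w14.npz")
crop(w,0,0,640,400,1.25,"w14.png");crop(a,130,100,440,380,2.5,"a14.png");crop(b,230,130,410,310,4,"b14.png")
# angle change vs w12 geometry: sleeve top now
crop(a,470//2,0,400,200,1,"x.png")
E
```

```text
[-1.0778 -0.3616  5.4398] [0.0852 0.2498 0.03  ] 0.03093213416637258
shift cm [0.19 0.05 0.39] rotvec [-0.001  0.004  0.007] t 17.43 at [0.5502 0.2458 0.16  ] yaw -2.491 j6 -0.34
```

View pics/w14.png

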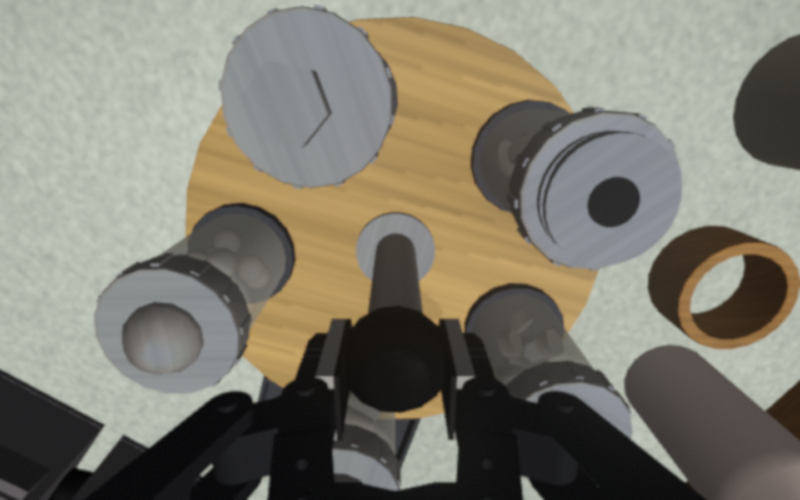

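View pics/a14.png

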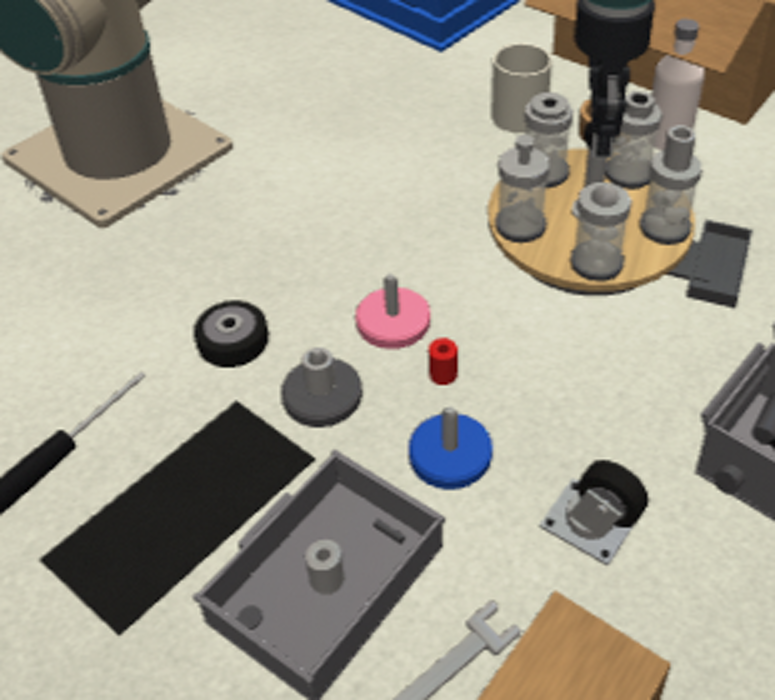

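View pics/b14.png

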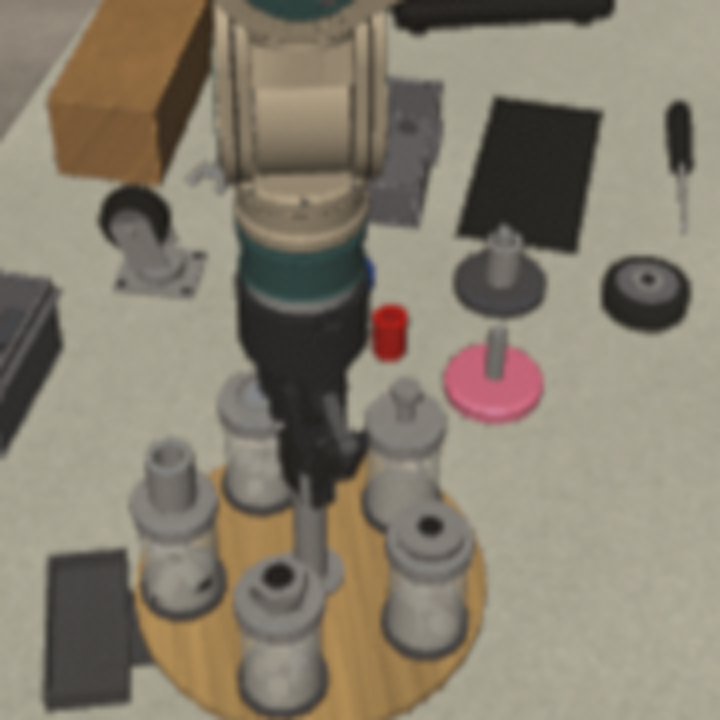

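>>> {"method": "send_rows", "body": {
  "motion": [
    [0,0,0,0,0,0,0],
    [0,0,0,0,0,0,0],
    [0,0,0,0,0,0,0],
    [0,0,0,0,0,0,0]
  ],
  "force": 100
}}

```text
clock: 17.92
ee_pos: [0.5502, 0.2458, 0.16]
ee_rot: [[-0.796, -0.606, 0.004], [-0.606, 0.796, 0.001], [-0.004, -0.001, -1.0]]
ft_force: [0.2, -1.4, -3.2]
gripper_width: 0.0312
```

```bash
python3 - <<'E'
from h import *
s=sense();print(s["ft_force"],s["gripper_width"],s["joint_velocities"]); mv([.5484,.245,.156],-2.491)
print(job_done())
E
```

```text
[ 0.202  -1.4054 -3.1673] 0.03120443665313215 [-0.0001  0.      0.      0.002   0.0009  0.0018]
shift cm [0.19 0.05 0.4 ] rotvec [-0.001  0.004 -0.   ] t 17.92 at [0.5502 0.2458 0.16  ] yaw -2.491 j6 -0.34
the job is handed in; nothing more can be done
None
```

The job is handed in at 17.9 s. The wide-bore sleeve stands on the gauge pin, the tight one is in the scrap tray, and the sleeve jar is at the front with the gripper holding the turntable.

- **Wide sleeve:** it slid over the grey pin with almost no force and bottomed on the base with about 12 N. The TCP height was 52 mm, which matches fully home. Later pictures show the pin tip standing out of its top.
- **Tight sleeve:** it stands upright in the middle of the scrap tray. I told the two apart by their bores in the pictures and did not try this one on the pin.
- **Carousel:** I turned it about 160° by the centre knob, then let go to measure it from above. The sleeve jar stood at 19.9° and the catch tray at about 20.4°. I gripped the knob again and trimmed 0.4°. The last pictures show the jars unmoved by the new grip, but I did not measure the angle again after the trim.
- **Hold:** the gripper still holds the knob at 100 N, opening 31 mm, with the arm still. Every jar is free, including the sleeve jar.
- **Measurements that disagreed:** the wrist camera and the two fixed cameras differed by 2–3 mm. The fixed views put the catch tray's direction anywhere from 17° to 22° from its corners, so I relied on its long edges and the view from above.

The other things I could see in the last pictures had not moved.

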